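# Unload the vacuum seal tester and pack the lot

### The job

The seal test is over: turn the vent tap on the clear lid fully open to let the air in, then lift the lid off and stand it upright on the black mat. Pack every jar upright in a cell of its own in the carton, setting it down gently, and add the lot tag in a cell without a jar: to find the tag, slide (do not lift) the cover plate of the white tray aside, and when you have taken it slide the plate fully back over the pockets. Leave the spare plug and nut in the tray, and the bottle, bowl and big jar on the bench as they are.

Things in the scene. Friction and masses are not known exactly. Their poses are not given: they have to be found in the camera images.
- base_top (a point): Base plate of the vacuum seal tester: aluminium, 262 x 130 x 12 mm, fixed to the bench. This point: centre of its upper face, 12 mm above the bench; x along the 262 mm side, y along the 130 mm side, z up. Low steel strips and lugs on it, up to 13 mm tall, guide the lid's rim; the lid stands inside the strips with 2 mm of play.
- lid: Clear plastic lid of the tester, a deep box open below, 230 x 96 x 72 mm outside, walls 5 mm, 0.45 to 0.7 kg, standing on the base plate over the jars. Origin: centre of its lower rim; x along the 230 mm side, z up. While the vent tap is closed the vacuum holds it fast to the base plate; with the tap more than about 1.1 rad open it is free. It must be lifted straight up by at least 70 mm to clear the jars.
- lid_handle (a point): Centre of the lid's black bar handle: bar 60 mm long (along the lid's x), 14 mm thick (across, lid's y), 16 mm tall, centre 28 mm above the lid's flat top and 100 mm above its rim, over the middle of the lid; 20 mm free space beneath the bar beside a central web 10 mm thick.
- tap_grip (a point): Centre of the lever of the vent tap, a black bar 44 mm long (its own y), 12 mm thick (its own x), 18 mm tall, centred on its vertical turning axis 82 mm from the lid's middle towards the lid's -x end, 25 mm above the lid's flat top (a brass boss 30 mm across and 8 mm tall stands on the lid below it). Its axes turn with it.
- tap (a joint): Angle of the vent tap in rad: 0 = closed (lever crosswise, along the lid's y), 1.57 = fully open (lever in line with the lid's x). It opens clockwise as seen from above, about 0.06 N m of friction, stays where it is left, with stops at both ends.
- mat_top (a point): Black rubber mat for the lid, 250 x 125 x 4 mm, fixed to the bench. This point: centre of its upper face; x along the 250 mm side, z up.
- carton_floor (a point): Open carton with four cells in two rows of two, cardboard, fixed to the bench, 158 x 158 mm outside and 34 mm tall, outer walls and the two crossing dividers 4 mm thick and as tall as the carton, cells 73 mm square. This point: centre of the carton, on its floor, 4 mm above the bench; x and y along its sides; the cells' centres are at x, y = +-38.5 mm.
- tray_top (a point): White plastic tag tray, fixed to the bench, 174 (x) x 162 (y) x 26 mm. This point: centre of its upper face, 26 mm above the bench. Its half towards -x has three open pockets in a row along y, centres at x = -42, y = -52, 0, +52 mm, each 76 (x) x 48 (y) mm and 22 mm deep; its half towards +x is a plain flat ledge onto which the cover plate can slide. A lip 4 mm high and 3 mm wide stands along each of the two edges at x = +-85 mm.
- plate_grip (a point): Loose cover plate of the tag tray, aluminium, 82 (x) x 158 (y) x 4 mm, 0.16 to 0.26 kg, lying flat on the tray. This point: 26 mm above its underside, in its black upright grip fin, which stands in its middle, 12 mm thick (x), 32 mm long (y), its top 38 mm above the plate's underside. Covering the pockets it lies with its middle at x = -42 mm of the tray; slid fully aside at x = +42 mm.
- tag_mid (a point): Lot tag: plain aluminium bar 14 (x) x 36 (y) x 18 (z) mm with a small cross hole, 25 g. This point: its centre. It starts on the floor of one of the three pockets, standing with its 36 mm side roughly along the tray's y.
- plug: Spare rubber plug: black disc, 28 mm across, 12 mm tall, in another pocket. Origin: centre of its underside.
- nut: Spare steel nut: round, 22 mm across, 10 mm tall with a dark middle, in another pocket. Origin: centre of its underside.
- sauce: Bystander: sauce bottle, 66 mm across, 150 mm tall. Origin: centre of its underside.
- bowl: Bystander: steel bowl, 96 mm across, 45 mm tall. Origin: centre of its underside.
- bigjar: Bystander: big jar, 72 mm across, 90 mm tall. Origin: centre of its underside.
- jar0_mid (a point): Small sealed sample jar of red relish, body 43 mm across, black cap 46 mm across and 14 mm tall, 58 mm tall in all, 0.1 to 0.16 kg, standing on the base plate under the lid (two or three jars are there; absent ones give None). This point: its centre, 29 mm above its underside.
- jar1_mid (a point): Small sealed sample jar of red relish, body 43 mm across, black cap 46 mm across and 14 mm tall, 58 mm tall in all, 0.1 to 0.16 kg, standing on the base plate under the lid (two or three jars are there; absent ones give None). This point: its centre, 29 mm above its underside.
- jar2_mid (a point): Small sealed sample jar of red relish, body 43 mm across, black cap 46 mm across and 14 mm tall, 58 mm tall in all, 0.1 to 0.16 kg, standing on the base plate under the lid (two or three jars are there; absent ones give None). This point: its centre, 29 mm above its underside.
Mind the look-alikes: they are no part of the job. Of the things shaped like the lid, the clear one is meant. Of the things that look like the part that bears carton_floor, the largest one is meant.

How it is judged:
By the outcome, as a careful person would: the job done as asked, in the order asked, and still so for the second after the job is handed in, with the robot touching nothing.
Of jar0, jar1, jar2 only 2 to 3 are there at a start; the rules pass over those that are not, and their reading is None.
At some moment in a run one of plate may be knocked a few centimetres aside while the robot is not near it.
It also fails if it takes over 200 s, if anything falls off the work surface, if the arm or the gripper's body presses on something with over 40 N, if the wrist force passes 120 N, or if a joint passes its speed limit or range.

### The arm

A 7-joint arm with a two-finger parallel gripper is mounted at the origin on the work surface. World frame = base frame: x ahead of the robot, y to its left, z up, the work surface at z = 0. Lengths are in mm, angles in rad, forces in N, time in s.
With the tool pointing down it reaches from about 400 to 875 mm from the base axis. Payload 4.4 kg.
Tool frame: the origin (TCP) lies at the very end of the fingers, on their centre line; the grasp point (between the pads) lies 19 mm behind it; z points along the fingers, y is the direction in which the jaws open and shut (so a half turn about z gives the same grasp; the last joint's range is limited). The gripper opens to 85 mm and grips with 20 to 120 N. Pads are 22 mm wide; open, the fingers measure 114 mm over their backs; the gripper's body (76 mm by 85 mm) begins 54 mm behind the grasp point. The pads swing forward as they close: fully open they stand 13 mm farther back than shut.
Start: joints at [-1.242, 0.628, 0.038, 1.517, -0.027, 0.996, -0.02], TCP at [249.983, 600.022, 231.313] pointing down, gripper open.
Joint ranges: [-3.06, 3.06], [-0.37, 2.12], [-1.25, 1.32], [0.18, 2.47], [-1.1, 4.24], [0.23, 1.98], [-2.94, 2.94]. Speed limits (rad/s): [2.57, 2.57, 3.14, 3.14, 3.14, 3.14, 3.14].

### API

Orientations are given as [roll, pitch, yaw] about the fixed x, y, z axes, in that order (R = Rz(yaw) Ry(pitch) Rx(roll)).
In Python, from cell import ctrl gives the robot as it stands.
- The arm moves only by the shell command python3 -m crank 'ROWS' [OPENING]. ROWS is JSON, a list that holds one entry, the list of rows, each a list of 6 numbers: the shift along the tool's x, y, z in units of 30 mm (1.0 is 30 mm), then the turn, a rotation vector about the tool's x, y, z in units of 6 degrees (1.0 is 6 degrees). In form: [[[tx, ty, tz, rx, ry, rz], ...]]. A call has 1 to 12 rows; each row shifts and turns the pose as measured when the row begins, along the tool's axes as they then stand; what a row does not reach is not made up. A row lasts 1/12 s, in which the tool goes at most 41.7 mm and 7.16 degrees, less where a joint would pass 70% of its speed; a pose out of reach is approached as far as the arm can. A call is refused whole if a number of a shift passes 1 or a number of a turn 1, either way. A call with a gripper value outside its range is refused whole. OPENING is the gripper command: -1 is fully open, 1 is shut, values between are in proportion, set as the call begins (- or left out, the last holds). The fingers move at their own pace and stop on an object; the grip force is fixed at half the most. Time passes only in rows, so rows that do not move let the fingers close. It gives the time, the measured TCP pose, the force and the opening at its end, in the units of the state.
- ctrl.read_state(): the state, without advancing time (a new reading comes with each control period).
- ctrl.get_image(name): name is "side" or "top" or "wrist"; returns a dict with "color" (420x560x3 uint8, red, green, blue), "depth" (420x560 float32, mm along the optical axis (not along the pixel's ray), 0 where there is no reading), "camera_matrix" (3x3 intrinsics, pixels), "k1" (the pictures are not rectified: a ray, as slopes to the right and down, at radius r is drawn at 1 + k1 r^2 times it, then the intrinsics apply), "R" (3x3) and "t" (3): a world point X has camera coordinates R X + t. Camera axes: x right, y down, z forward; pixel columns grow to the right and rows downward; lengths in mm; the calibration is good to about 2 mm. A picture is of the moment at which its call begins.
- ctrl.finish_job(): hands the job in, once; it reports no verdict.
Trained networks look in a picture, given as the dict that the camera call returned (one of the last four; its "shot" number tells which), for a name from the list of things; names that differ only in an ending like _2 or _b are one class to them, and where a whole thing is asked for, a point or a joint stands for the part that bears it (a point fixed in the world has none). Each returns a list of dicts, best first, with "conf" (0 to 1); they miss things now and then, are a little off and sometimes report something else, mostly with a low value. They report only what shows in the picture. A call takes as long as a camera call. They do not tell look-alikes from the thing itself.
- ctrl.search_frame(query, picture): "extent" ([centre column, centre row, width, height] in pixels, round what is visible of it).
The state is a dict: "clock": time; "qpos": joint angles; "qd": joint speeds; "tau": joint torques, N m; "eef_pos": TCP position; "tool_rot": TCP orientation; "force": force on the tool from outside, world axes, zero at the start; "torque": the same for the moment, N m; "width": finger opening in mm.
Only numpy, scipy, OpenCV 4.12 (cv2) and the standard library are available. Lean on these libraries where they do the work, as an engineer would, in place of code of your own. Each camera call takes 0.05 s, during which the arm holds its last target. There are 200 camera calls.

## Working session

There is one attempt and no reset: what is moved stays moved. The work goes in short steps, Python scripts to look and compute and a shell command to move; the robot and the scene stay as the last step left them, time stands still between calls to the robot, and variables do not carry over. Pictures are saved under pics/ and viewed, about 12 in all and at most 16, crops included, and the job is handed in when it is done.

```bash
ls; mkdir -p pics; cat > h.py <<'E'
import numpy as np, cv2
from cell import ctrl
from scipy.spatial.transform import Rotation as Ro
def shot(n,save=None):
    p=ctrl.get_image(n)
    if save: cv2.imwrite('pics/'+save+'.png',cv2.cvtColor(p['color'],cv2.COLOR_RGB2BGR))
    return p
def ray(p,u,v):
    K=p['camera_matrix']; d=np.array([p['k1'],0,0,0,0.])
    return cv2.undistortPoints(np.array([[[u,v]]],float),K,d)[0,0]
def atz(p,u,v,z):
    x,y=ray(p,u,v);R=p['R'];t=p['t'];d=R.T@np.array([x,y,1]);c=-R.T@t
    return c+d*(z-c[2])/d[2]
def cloud(p):
    h,w=p['depth'].shape;K=p['camera_matrix']
    uv=np.stack(np.meshgrid(np.arange(w),np.arange(h)),-1).reshape(-1,1,2).astype(float)
    n=cv2.undistortPoints(uv,K,np.array([p['k1'],0,0,0,0.]))[:,0]
    z=p['depth'].reshape(-1,1);X=np.hstack([n*z,z]);W=(X-p['t'])@p['R']
    W[z[:,0]==0]=np.nan
    return W.reshape(h,w,3)
def pix(p,X):
    x=p['R']@np.array(X,float)+p['t'];s=x[:2]/x[2];s=s*(1+p['k1']*(s@s));return (p['camera_matrix']@np.r_[s,1])[:2].round(1)
def st():
    s=ctrl.read_state();print(s['clock'],np.round(s['eef_pos'],1),np.round(s['tool_rot'],3),np.round(s['force'],1),round(s['width'],1),np.round(s['qpos'],2));return s
def need(X,yaw=None):
    """tool-axis shift in units to bring TCP to X, and yaw turn in units"""
    s=ctrl.read_state();R=Ro.from_euler('xyz',s['tool_rot']).as_matrix()
    print('pos',np.round(s['eef_pos'],1),'rot',np.round(s['tool_rot'],3),'shift units',np.round(R.T@(np.array(X)-s['eef_pos'])/30,2))
    if yaw is not None:
        a=(np.degrees(yaw-np.arctan2(R[1,1],R[0,1]))+90)%180-90
        print('jaw dir deg',np.degrees(np.arctan2(R[1,1],R[0,1])).round(1),'turn about tool z units',(-a/6).round(2))
E
cat > a.py <<'E'
from h import *
s=st()
for n in ['top','side']:
    p=shot(n,n+'0')
    print(n,p['camera_matrix'].round(1).tolist(),p['k1'],'cam',(-p['R'].T@p['t']).round(0))
    W=cloud(p)
    for q in ['base_top','lid','lid_handle','tap_grip','mat_top','carton_floor','tray_top','plate_grip','sauce','bowl','bigjar','jar0_mid']:
        for r in ctrl.search_frame(q,p)[:4]:
            e=r['extent'];print(q,round(r['conf'],2),np.round(e),W[int(min(419,e[1])),int(min(559,e[0]))].round(0))
E
python3 a.py
```

```text
pics
0.0 [249.7 599.4 230.4] [-3.14   0.     2.747] [-0.  -0.5 -0. ] 85.3 [-1.24  0.63  0.04  1.52 -0.03  1.   -0.02]
top [[518.2, 0.0, 278.2], [0.0, 518.2, 206.8], [0.0, 0.0, 1.0]] 0.0001983530565547764 cam [ 290.  -74. 1290.]
base_top 0.63 [205. 206.  58. 114.] [517.  93.  89.]
lid 0.94 [202. 203.  47.  98.] [518.  96. 119.]
lid 0.91 [115. 328.  60. 107.] [233. 284.  69.]
lid 0.39 [367. 228.  64.  33.] [ 485. -299.   37.]
lid_handle 0.91 [203. 205.  49. 104.] [513.  93. 119.]
lid_handle 0.85 [114. 324.  60. 108.] [240. 288.  74.]
tap_grip 0.52 [197. 235.  22.   6.] [446. 102. 115.]
tap_grip 0.51 [106. 288.  21.  13.] [322. 303. 108.]
mat_top 0.96 [127. 210.  53.  99.] [517. 296.   7.]
carton_floor 0.68 [449. 200.  53.  48.] [ 563. -511.   13.]
carton_floor 0.67 [340. 296.  47.  45.] [ 317. -237.   24.]
carton_floor 0.56 [286. 214.  64.  65.] [ 515. -103.   18.]
tray_top 0.79 [362. 210.  66.  74.] [ 531. -288.   30.]
plate_grip 0.57 [364. 227.  60.  35.] [ 485. -294.   34.]
plate_grip 0.3 [202. 204.  49. 102.] [515.  93. 120.]
sauce 0.72 [328. 126.  27.  39.] [ 719. -194.  107.]
sau
[... 573 characters left out ...]
.78 [195. 144.  69.  46.] [230. 256.  71.]
tap_grip 0.45 [254. 160.   4.  12.] [441.  87. 119.]
mat_top 0.73 [272. 144.  69.  32.] [519. 299.   2.]
carton_floor 0.9 [319. 343.  47.  46.] [ 558. -520.   23.]
carton_floor 0.88 [221. 264.  43.  44.] [ 316. -251.   23.]
carton_floor 0.56 [283. 222.  54.  50.] [ 512. -106.   17.]
carton_floor 0.28 [279. 173.  73.  37.] [nan nan nan]
tray_top 0.56 [297. 274.  68.  61.] [ 528. -311.   28.]
plate_grip 0.65 [284. 273.  33.  52.] [ 491. -311.   40.]
sauce 0.81 [359. 227.  24.  46.] [ 724. -221.  101.]
bowl 0.9 [335. 154.  24.  18.] [748. 205.  12.]
bigjar 0.89 [348. 188.  26.  34.] [738. -33.  66.]
bigjar 0.46 [284. 223.  55.  50.] [ 516. -125.   30.]
```

```bash
python3 -c "
import cv2
a=cv2.imread('pics/top0.png')[60:400,60:500]
cv2.imwrite('pics/top0c.png',cv2.resize(a,None,fx=1.75,fy=1.75,interpolation=cv2.INTER_CUBIC))"
```

```text
(no output)
```

View pics/top0c.png

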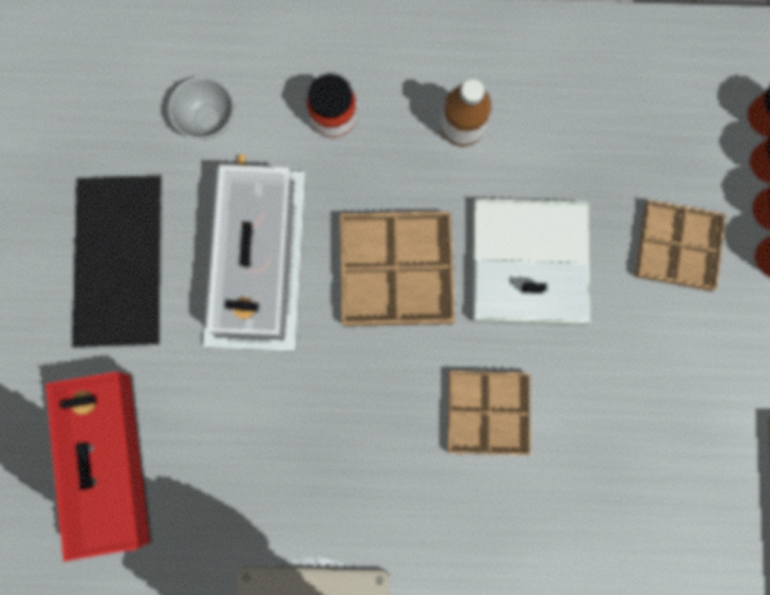

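Top view (crop px): the clear lid is at (250,250), tap lever at (241,306), handle at (246,244). The red lid at (97,465) is the look-alike. There are three cartons: (397,268), the largest and so the one meant, plus (681,245) and (487,411), which are smaller. Mat (117,260), tray (531,260), plate on its lower (-x) half with fin at (530,287).

```bash
cat > b.py <<'E'
from h import *
p=shot('top'); c=p['color'].astype(int); W=cloud(p)
hsv=cv2.cvtColor(p['color'],cv2.COLOR_RGB2HSV)
def rect(mask,box,z,name):
    u0,v0,u1,v1=box;m=np.zeros(mask.shape,np.uint8);m[v0:v1,u0:u1]=mask[v0:v1,u0:u1]
    n,l,s,_=cv2.connectedComponentsWithStats(m)
    k=1+np.argmax(s[1:,4]);vs,us=np.where(l==k)
    P=np.array([atz(p,u,v,z)[:2] for u,v in zip(us,vs)],np.float32)
    r=cv2.minAreaRect(P);mom=P.mean(0)
    print(name,'c',np.round(r[0],1),'size',np.round(r[1],1),'ang',round(r[2],2),'mean',mom.round(1),'n',len(P))
f=lambda x,y:(int(60+x/1.75),int(60+y/1.75))
blk=(hsv[...,2]<60)
def B(x0,y0,x1,y1): return f(x0,y0)+f(x1,y1)
rect(blk,B(230,215,262,275),120,'handle')
rect(blk,B(218,290,265,320),118,'tap')
rect(blk,B(60,165,175,355),4,'mat')
brown=(hsv[...,1]>60)&(hsv[...,0]>5)&(hsv[...,0]<30)
rect(brown,B(325,195,465,335),34,'carton')
rect(blk,B(500,265,560,305),64,'fin')
for n,b,lo,hi in [('tray',B(460,185,605,335),20,45),('base',B(190,150,315,360),5,40)]:
    m=(W[...,2]>lo)&(W[...,2]<hi); rect(m,b,26 if n=='tray' else 12,n)
m=(W[...,2]>70)&(W[...,2]<100);rect(m,B(190,150,315,360),84,'lid')
E
python3 b.py; python3 -c "
from h import *
need([517,96,300],0)"
```

```text
handle c [526.   98.3] size [54.1  9.2] ang 2.97 mean [526.9  98.5] n 97
tap c [446.1  99. ] size [ 9.2 36.6] ang 1.48 mean [445.7  99.2] n 63
mat c [522.1 299. ] size [242.9 118.7] ang 3.64 mean [520.3 298.9] n 4459
carton c [ 516.  -102.3] size [160.4 157.6] ang 2.52 mean [ 515.4 -102.5] n 4080
fin c [ 487.7 -290.2] size [26.4  9.7] ang 89.49 mean [ 487.7 -289.9] n 46
tray c [ 533.3 -295.4] size [163.4 176.2] ang 89.68 mean [ 533.  -295.4] n 4415
base c [527.9  99.5] size [131.9 262.8] ang 88.84 mean [493.7  74. ] n 1270
lid c [528.6  97.9] size [ 97.9 231.2] ang 89.08 mean [528.8  97.9] n 3636
pos [250.  600.  231.3] rot [ 3.142 -0.     2.747] shift units [-14.68 -12.09  -2.29]
jaw dir deg 67.4 turn about tool z units 11.23
```

```bash
python3 -m crank '[[[0,0,-0.3,0,0,0.94],[0,0,-0.3,0,0,0.94],[0,0,-0.3,0,0,0.94],[0,0,-0.3,0,0,0.94],[0,0,-0.3,0,0,0.94],[0,0,-0.3,0,0,0.94],[0,0,-0.3,0,0,0.94],[0,0,-0.3,0,0,0.94],[0,0,0,0,0,0.94],[0,0,0,0,0,0.94],[0,0,0,0,0,0.94],[0,0,0,0,0,0.94]]]' -1
python3 -c "
from h import *
need([446,99,300],-0.017)"
```

```text
clock: 2.35
eef_pos: [249.5, 599.8, 307.0]
tool_rot: [-3.14, -0.0, 1.51]
force: [0.3, -0.2, -0.0]
width: 85.4
pos [249.5 599.8 307. ] rot [-3.14 -0.    1.51] shift units [-16.27   7.55   0.21]
jaw dir deg -3.5 turn about tool z units -0.42
```

```bash
python3 -m crank '[[[-0.96,0.44,0,0,0,-0.2],[-0.96,0.44,0,0,0,-0.2],[-0.96,0.44,0,0,0,0],[-0.96,0.44,0,0,0,0],[-0.96,0.44,0,0,0,0],[-0.96,0.44,0,0,0,0],[-0.96,0.44,0,0,0,0],[-0.96,0.44,0,0,0,0],[-0.96,0.44,0,0,0,0]]]'
python3 -m crank '[[[-0.96,0.44,0,0,0,0],[-0.96,0.44,0,0,0,0],[-0.96,0.44,0,0,0,0],[-0.96,0.44,0,0,0,0],[-0.96,0.44,0,0,0,0],[-0.96,0.44,0,0,0,0],[-0.96,0.44,0,0,0,0],[-0.5,0.3,0,0,0,0],[0,0,0,0,0,0]]]'
python3 - <<'E'
from h import *
need([446,99,300],-0.017)
p=shot('wrist','w1');print('cam',(-p['R'].T@p['t']).round(0),p['R'].round(2).tolist())
for q in ['tap_grip','lid_handle','jar0_mid']:
    for r in ctrl.search_frame(q,p)[:3]:
        e=r['extent'];print(q,round(r['conf'],2),np.round(e),atz(p,e[0],e[1],118).round(1))
E
```

```text
clock: 3.1
eef_pos: [359.6, 336.3, 304.1]
tool_rot: [-3.138, -0.006, 1.567]
force: [1.0, -0.3, -0.0]
width: 85.0
clock: 3.85
eef_pos: [466.2, 101.3, 305.1]
tool_rot: [3.138, -0.008, 1.559]
force: [0.1, -0.3, 0.5]
width: 85.1
pos [466.2 101.3 305.1] rot [ 3.138 -0.008  1.559] shift units [-0.09 -0.67  0.17]
jaw dir deg -0.7 turn about tool z units 0.05
cam [467. 183. 448.] [[1.0, -0.01, 0.0], [-0.01, -0.95, 0.32], [0.0, -0.32, -0.95]]
tap_grip 0.56 [266. 182.  16.  44.] [446.2 102.4 118. ]
lid_handle 0.93 [ 97.  35. 190.  66.] [301.7 235.6 118. ]
lid_handle 0.9 [347. 173. 221.  97.] [525.4 109.9 118. ]
```

View pics/w1.png

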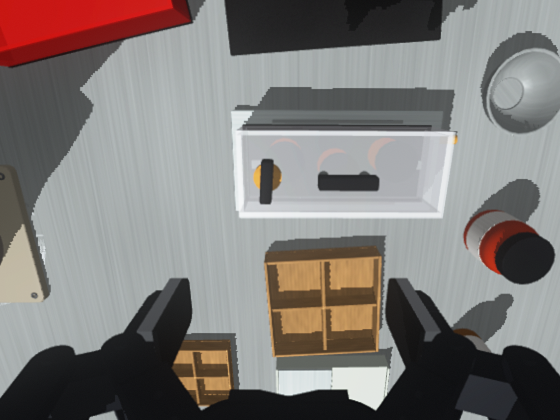

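The wrist view confirms the clear lid: lever at (266,181) crosswise, handle at (348,182), jars (probably three) seen through the lid near (284,150), (333,160) and (383,155). Next I'll refine the lever and handle positions.

```bash
cat >> h.py <<'E'
def blackrect(p,box,z,thr=60,name=''):
    g=p['color'].max(2)<thr;u0,v0,u1,v1=box;m=np.zeros(g.shape,np.uint8);m[v0:v1,u0:u1]=g[v0:v1,u0:u1]
    n,l,s,_=cv2.connectedComponentsWithStats(m);k=1+np.argmax(s[1:,4]);vs,us=np.where(l==k)
    P=np.array([atz(p,u,v,z)[:2] for u,v in zip(us,vs)],np.float32);r=cv2.minAreaRect(P)
    print(name,'c',np.round(r[0],1),'size',np.round(r[1],1),'ang',round(r[2],1));return r
E
python3 - <<'E'
from h import *
p=shot('wrist')
blackrect(p,(250,150,285,210),118,name='tap')
blackrect(p,(310,165,385,195),120,name='handle')
need([446,100,130],-0.017)
E
```

```text
tap c [445.9 102.9] size [44.  10.5] ang 85.4
handle c [526.1 102.7] size [13.2 58.8] ang 89.8
pos [463.8 107.2 304.5] rot [ 3.141 -0.01   1.568] shift units [-0.3  -0.6   5.81]
jaw dir deg -0.1 turn about tool z units 0.14
```

```bash
python3 -m crank '[[[-0.25,-0.6,0.5,0,0,0.14],[0,0,1,0,0,0],[0,0,1,0,0,0],[0,0,1,0,0,0],[0,0,1,0,0,0],[0,0,0.6,0,0,0],[0,0,0.3,0,0,0],[0,0,0,0,0,0],[0,0,0,0,0,0],[0,0,0,0,0,0]]]' 0.1
python3 - <<'E'
from h import *
st();need([446,100.5,97],-0.017)
p=shot('wrist','w2')
E
```

```text
clock: 4.93
eef_pos: [443.2, 118.6, 137.6]
tool_rot: [3.138, -0.019, 1.582]
force: [0.4, -0.0, -0.1]
width: 38.6
4.9333 [443.2 118.6 137.6] [ 3.138 -0.019  1.582] [ 0.4 -0.  -0.1] 38.6 [-0.55  0.54  0.34  2.14 -0.39  0.51  0.1 ]
pos [443.2 118.6 137.6] rot [ 3.138 -0.019  1.582] shift units [-0.63  0.08  1.34]
jaw dir deg 0.6 turn about tool z units 0.27
```

View pics/w2.png

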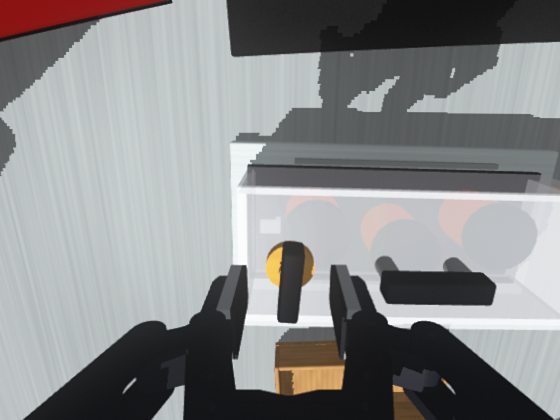

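The lever sits between the fingers at (291,280), the handle is at (437,288), and there are three jars under the lid. The tool has drifted about 18 mm in +y, so I'll correct that and track the tilt too.

```bash
cat >> h.py <<'E'
def need(X,yaw=None,q=True):
    """yaw=desired jaw direction (mod 180deg)"""
    s=ctrl.read_state();R=Ro.from_euler('xyz',s['tool_rot']).as_matrix()
    y0=np.arctan2(R[1,1],R[0,1]); 
    a=0 if yaw is None else (yaw-y0+np.pi/2)%np.pi-np.pi/2
    y=y0+a; T=np.array([[-np.sin(y)*-1*-1*-1,np.cos(y),0],[np.cos(y),np.sin(y),0],[0,0,-1.]])
    T=np.column_stack([np.cross([np.cos(y),np.sin(y),0],[0,0,-1]),[np.cos(y),np.sin(y),0],[0,0,-1]])
    rv=np.degrees(Ro.from_matrix(R.T@T).as_rotvec())/6
    print('t',round(s['clock'],1),'pos',np.round(s['eef_pos'],1),'F',np.round(s['force'],1),'w',round(s['width'],1),'jaw',np.degrees(y0).round(1),'q7',round(s['qpos'][6],2))
    print('  NEED',np.round(R.T@(np.array(X)-s['eef_pos'])/30,2),'turn',rv.round(2))
E
python3 -m crank '[[[-0.3,0.04,0,0,0,0.14],[-0.3,0.04,0,0,0,0.1],[0,0,0,0,0,0]]]'; python3 -c "
from h import *
need([446,100.5,97],-0.017)"
```

```text
clock: 5.23
eef_pos: [447.8, 100.4, 139.7]
tool_rot: [3.133, -0.021, 1.557]
force: [0.6, 0.4, 0.1]
width: 38.7
t 5.2 pos [447.8 100.4 139.7] F [0.6 0.4 0.1] w 38.7 jaw -0.8 q7 0.12
  NEED [-0.03 -0.07  1.42] turn [ 0.08 -0.2   0.03]
```

```bash
python3 -m crank '[[[-0.02,-0.05,0.4,0.08,-0.2,0],[0,0,0.4,0,0,0],[0,0,0.3,0,0,0],[0,0,0.2,0,0,0],[0,0,0,0,0,0],[0,0,0,0,0,0]]]'; python3 -c "
from h import *
need([446,100.5,97],-0.017)"
```

```text
clock: 5.73
eef_pos: [449.5, 97.0, 101.9]
tool_rot: [3.134, -0.001, 1.55]
force: [0.3, 0.3, 0.6]
width: 38.1
t 5.7 pos [449.5  97.  101.9] F [0.3 0.3 0.6] w 38.1 jaw -1.2 q7 0.14
  NEED [ 0.11 -0.12  0.16] turn [ 0.07 -0.01 -0.04]
```

Now correct, then close on the lever.

```bash
python3 -m crank '[[[0.11,-0.12,0.16,0.07,0,0],[0,0,0,0,0,0],[0,0,0,0,0,0]]]'; python3 -m crank '[[[0,0,0,0,0,0],[0,0,0,0,0,0],[0,0,0,0,0,0],[0,0,0,0,0,0],[0,0,0,0,0,0],[0,0,0,0,0,0]]]' 1;python3 -c "
from h import *
need([446,100.5,97],-0.017)"
```

```text
clock: 5.98
eef_pos: [446.2, 100.5, 97.4]
tool_rot: [3.141, -0.002, 1.549]
force: [-0.9, 0.5, -1.0]
width: 38.1
clock: 6.48
eef_pos: [445.5, 100.9, 97.9]
tool_rot: [-3.141, -0.002, 1.549]
force: [-0.8, 0.7, -0.5]
width: 10.7
t 6.5 pos [445.5 100.9  97.9] F [-0.8  0.7 -0.5] w 10.7 jaw -1.2 q7 0.14
  NEED [-0.01  0.02  0.03] turn [-0.01 -0.02 -0.04]
```

```bash
python3 -m crank '[[[0,0,0,0,0,0.9],[0,0,0,0,0,0.9],[0,0,0,0,0,0.9],[0,0,0,0,0,0.9],[0,0,0,0,0,0.9],[0,0,0,0,0,0.9],[0,0,0,0,0,0.9],[0,0,0,0,0,0.9],[0,0,0,0,0,0]]]';python3 -c "
from h import *
need([446,100.5,97],-1.588)"
```

```text
clock: 7.23
eef_pos: [445.0, 101.0, 97.9]
tool_rot: [-3.139, -0.001, 0.762]
force: [-0.7, -0.1, 0.5]
width: 10.8
t 7.2 pos [445.  101.   97.9] F [-0.7 -0.1  0.5] w 10.8 jaw -46.3 q7 -0.38
  NEED [0.01 0.04 0.03] turn [-0.03  0.    7.44]
```

```bash
python3 -m crank '[[[0,0,0,0,0,0.9],[0,0,0,0,0,0.9],[0,0,0,0,0,0.9],[0,0,0,0,0,0.9],[0,0,0,0,0,0.9],[0,0,0,0,0,0.9],[0,0,0,0,0,0.9],[0,0,0,0,0,0.6],[0,0,0,0,0,0.5],[0,0,0,0,0,0]]]';python3 -c "
from h import *
need([446,100.5,97],-1.588);print(ctrl.read_state()['torque'])"
```

```text
clock: 8.07
eef_pos: [444.9, 101.4, 97.9]
tool_rot: [-3.14, 0.002, -0.017]
force: [0.0, -0.5, 0.4]
width: 10.8
t 8.1 pos [444.9 101.4  97.9] F [ 0.  -0.5  0.4] w 10.8 jaw -91.0 q7 -0.94
  NEED [0.04 0.03 0.03] turn [-0.02  0.02 -0.  ]
[-0.10473174  0.0917432   0.1711197 ]
```

Push a little against the stop.

```bash
python3 -m crank '[[[0,0,0,0,0,0.5],[0,0,0,0,0,0.4],[0,0,0,0,0,0]]]';python3 -c "
from h import *
need([446,100.5,97],-1.588);print(ctrl.read_state()['torque'])"
```

```text
clock: 8.32
eef_pos: [446.0, 104.4, 98.1]
tool_rot: [-3.137, 0.002, -0.091]
force: [-1.2, -0.9, 0.8]
width: 10.8
t 8.3 pos [446.  104.4  98.1] F [-1.2 -0.9  0.8] w 10.8 jaw -95.2 q7 -1.0
  NEED [0.01 0.13 0.03] turn [-0.04  0.02 -0.71]
[-0.36853013  0.16183813  1.10844486]
```

```bash
python3 -m crank '[[[0,0.1,0,0,0,-0.3],[0,0,0,0,0,0],[0,0,0,0,0,0],[0,0,0,0,0,0],[0,0,-0.5,0,0,0],[0,0,-0.8,0,0,-0.2],[0,0,-0.8,0,0,0],[0,0,-0.8,0,0,0],[0,0,-0.5,0,0,0],[0,0,0,0,0,0]]]' 0.1;python3 - <<'E'
from h import *
p=shot('wrist','w3')
need([527,100.5,160],-1.588)
for q in ['tap_grip','lid_handle']:
    for r in ctrl.search_frame(q,p)[:2]: print(q,r['conf'],np.round(r['extent']))
E
```

```text
clock: 9.15
eef_pos: [445.0, 98.9, 203.2]
tool_rot: [-3.139, 0.005, -0.034]
force: [1.2, -0.6, 0.5]
width: 38.4
t 9.2 pos [444.4  99.1 202.2] F [ 0.3 -0.2 -0.3] w 38.3 jaw -91.9 q7 -1.15
  NEED [ 2.76 -0.14  1.39] turn [-0.02  0.06 -0.16]
tap_grip 0.95 [ 62. 351.  63.  34.]
tap_grip 0.74 [280. 210.  21.  65.]
lid_handle 0.96 [282. 122. 145. 244.]
lid_handle 0.56 [103. 339. 164. 160.]
```

View pics/w3.png

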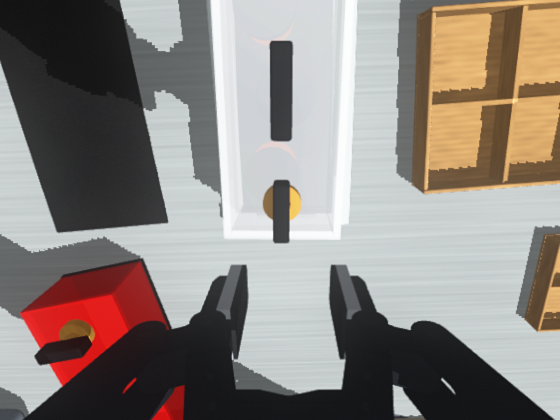

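The lever (281,211) is now in line with the handle (281,91), so the tap is fully open. On to the handle.

```bash
python3 -m crank '[[[0.9,-0.05,0,0,0.06,-0.16],[0.9,-0.05,0,0,0,0],[0.9,0,0,0,0,0],[0.1,0,0.2,0,0,0],[0,0,0.2,0,0,0],[0,0,0,0,0,0],[0,0,0,0,0,0]]]';python3 - <<'E'
from h import *
p=shot('wrist')
u,v=pix(p,[526,100,120]);print(u,v)
blackrect(p,(int(u)-60,max(0,int(v)-120),int(u)+60,int(v)+60),120,name='handle')
blackrect(p,(int(u)-50,int(v)+60,int(u)+50,min(400,int(v)+200)),118,name='tap')
need([527,100.5,130],-1.588)
E
```

```text
clock: 9.88
eef_pos: [522.0, 100.7, 177.3]
tool_rot: [-3.141, 0.022, -0.018]
force: [0.4, -1.3, 0.2]
width: 38.7
288.0 226.1
handle c [491.1 131.7] size [ 5.3 14.7] ang 86.5
tap c [382.9 102.9] size [77.6  9.5] ang 89.1
t 9.9 pos [521.6 100.8 177.2] F [-0.6  0.6 -1. ] w 38.4 jaw -91.0 q7 -1.13
  NEED [0.22 0.01 1.57] turn [-0.01  0.22 -0.  ]
```

```bash
python3 -m crank '[[[0.15,0,0.5,0,0.2,0],[0,0,0.7,0,0,0],[0,0,0.2,0,0,0],[0,0,0,0,0,0],[0,0,0,0,0,0]]]';python3 - <<'E'
from h import *
need([526.5,100.5,94],-1.588)
p=shot('wrist','w4')
E
```

```text
clock: 10.35
eef_pos: [522.6, 101.4, 135.0]
tool_rot: [-3.139, 0.003, -0.018]
force: [0.6, 0.9, -0.8]
width: 38.3
t 10.3 pos [522.6 101.4 135. ] F [ 0.6  0.9 -0.8] w 38.3 jaw -91.0 q7 -1.06
  NEED [0.13 0.03 1.37] turn [-0.03  0.03 -0.01]
```

View pics/w4.png

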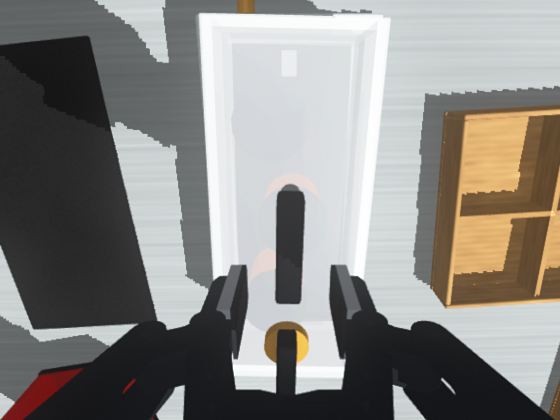

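The handle (290,245) is centred between the fingers. Descend and grip.

```bash
python3 -m crank '[[[0.13,0.03,0.4,0,0,0],[0,0,0.4,0,0,0],[0,0,0.35,0,0,0],[0,0,0.2,0,0,0],[0,0,0,0,0,0],[0,0,0,0,0,0]]]';python3 -c "
from h import *
need([526.5,100.5,94],-1.588)"
```

```text
clock: 10.9
eef_pos: [528.4, 100.7, 92.3]
tool_rot: [-3.138, -0.001, -0.017]
force: [-0.1, -0.3, -0.0]
width: 38.0
t 10.9 pos [528.4 100.7  92.3] F [-0.1 -0.3 -0. ] w 38.0 jaw -91.0 q7 -1.0
  NEED [-0.06  0.01 -0.06] turn [-0.04 -0.01 -0.  ]
```

```bash
python3 -m crank '[[[-0.05,0,-0.04,0,0,0],[0,0,0,0,0,0],[0,0,0,0,0,0],[0,0,0,0,0,0],[0,0,0,0,0,0],[0,0,0,0,0,0]]]' 1;python3 -c "
from h import *
need([526.5,100.5,94],-1.588)"; python3 -m crank '[[[0,0,-0.15,0,0,0],[0,0,-0.2,0,0,0],[0,0,-0.3,0,0,0],[0,0,-0.4,0,0,0],[0,0,-0.4,0,0,0],[0,0,-0.4,0,0,0],[0,0,0,0,0,0]]]';python3 -c "
from h import *
need([526.5,100.5,190],-1.588)"
```

```text
clock: 11.4
eef_pos: [526.5, 100.8, 93.4]
tool_rot: [-3.139, -0.001, -0.017]
force: [0.5, -0.1, -3.7]
width: 13.1
t 11.4 pos [526.5 100.8  93.4] F [ 0.5 -0.1 -3.7] w 13.1 jaw -91.0 q7 -1.0
  NEED [-0.    0.01 -0.02] turn [-0.03 -0.01  0.  ]
clock: 11.98
eef_pos: [524.1, 100.3, 153.6]
tool_rot: [-3.139, 0.004, -0.018]
force: [1.4, -0.4, -5.5]
width: 13.1
t 12.0 pos [524.1 100.3 153.6] F [ 1.4 -0.4 -5.5] w 13.1 jaw -91.0 q7 -1.09
  NEED [ 0.07 -0.01 -1.21] turn [-0.02  0.04 -0.01]
```

```bash
python3 -m crank '[[[0.07,0,-0.5,0,0,0],[0,0,-0.5,0,0,0],[0,0,-0.4,0,0,0],[0,0,-0.2,0,0,0],[0,0,0,0,0,0],[0,0,0,0,0,0]]]';python3 - <<'E'
from h import *
need([521,299,200],np.radians(-86.4))
p=shot('wrist');
p=shot('top')
hsv=cv2.cvtColor(p['color'],cv2.COLOR_RGB2HSV)
m=((hsv[...,2]<60)*255).astype(np.uint8); m[:,:95]=0;m[:,160:]=0;m[:150]=0;m[265:]=0
for fn in [cv2.minAreaRect]:
    vs,us=np.where(m>0);P=np.array([atz(p,u,v,4)[:2] for u,v in zip(us,vs)],np.float32);print(fn(P),P.mean(0))
    cov=np.cov(P.T);w,v=np.linalg.eigh(cov);print(np.degrees(np.arctan2(v[1,1],v[0,1])))
E
```

```text
clock: 12.48
eef_pos: [525.1, 100.5, 205.4]
tool_rot: [-3.138, 0.005, -0.018]
force: [-0.6, 0.2, -5.6]
width: 13.0
t 12.5 pos [525.1 100.5 205.4] F [-0.6  0.2 -5.6] w 13.0 jaw -91.0 q7 -1.15
  NEED [-0.26 -6.61  0.21] turn [-0.04  0.04 -0.77]
((482.8017578125, 293.93817138671875), (162.06613159179688, 118.88067626953125), 1.4581871032714844) [458.78818 280.9992 ]
149.02122498233754
```

```bash
python3 - <<'E'
from h import *
for n,box in [('top',(90,150,160,265)),('side',(225,115,320,168))]:
    p=shot(n); im=cv2.imread(f'pics/{n}0.png'); g=im.max(2)<60
    m=np.zeros(g.shape,np.uint8);u0,v0,u1,v1=box;m[v0:v1,u0:u1]=g[v0:v1,u0:u1]
    k,l,s,_=cv2.connectedComponentsWithStats(m);i=1+np.argmax(s[1:,4]);vs,us=np.where(l==i)
    P=np.array([atz(p,u,v,4)[:2] for u,v in zip(us,vs)],np.float32)
    w,v=np.linalg.eigh(np.cov(P.T));print(n,len(P),s[i],P.mean(0),cv2.minAreaRect(P),np.degrees(np.arctan(v[1,1]/v[0,1])))
    print(cv2.boxPoints(cv2.minAreaRect(P)).round(0).tolist())
    a=cv2.approxPolyDP(cv2.convexHull(P),12,True)[:,0];print(a.round(0).tolist())
E
```

```text
top 4457 [ 102  161   49   96 4457] [520.45374 298.89618] ((522.3739624023438, 299.0706787109375), (242.44241333007812, 118.52507019042969), 3.6446311473846436) 3.2996186672095953
[[398.0, 351.0], [405.0, 232.0], [647.0, 248.0], [640.0, 366.0]]
[[646.0, 251.0], [638.0, 363.0], [400.0, 350.0], [406.0, 234.0]]
side 1228 [ 240  132   66   33 1228] [521.13165 292.8777 ] ((521.0450439453125, 274.884033203125), (241.3151092529297, 161.20462036132812), 3.720930814743042) 2.196756722088479
[[395.0, 347.0], [406.0, 187.0], [647.0, 202.0], [636.0, 363.0]]
[[642.0, 251.0], [634.0, 358.0], [397.0, 343.0], [403.0, 240.0], [445.0, 190.0], [559.0, 209.0]]
```

```bash
python3 -m crank '[[[0,-0.4,0,0,0,-0.1],[0,-0.7,0,0,0,-0.1],[0,-0.8,0,0,0,-0.1],[0,-0.8,0,0,0,-0.1],[0,-0.8,0,0,0,-0.1],[0,-0.8,0,0,0,-0.1],[0,-0.8,0,0,0,-0.1],[0,-0.8,0,0,0,0],[0,-0.4,0,0,0,0],[0,-0.2,0,0,0,0],[0,0,0,0,0,0],[0,0,0,0,0,0]]]';python3 -c "
from h import *
need([522,299,110],np.radians(-86.4))"
```

```text
clock: 13.68
eef_pos: [514.6, 309.9, 197.3]
tool_rot: [-3.141, 0.017, 0.063]
force: [-0.4, -0.5, -5.8]
width: 12.7
t 13.7 pos [514.6 309.9 197.3] F [-0.4 -0.5 -5.8] w 12.7 jaw -86.4 q7 -1.45
  NEED [0.27 0.38 2.91] turn [-0.    0.16 -0.  ]
```

```bash
python3 -m crank '[[[0.2,0.3,0.4,0,0.16,0],[0,0,0.5,0,0,0],[0,0,0.6,0,0,0],[0,0,0.6,0,0,0],[0,0,0.4,0,0,0],[0,0,0.1,0,0,0],[0,0,0,0,0,0],[0,0,0,0,0,0]]]';python3 -c "
from h import *
need([522,299,86],np.radians(-86.4))"
```

```text
clock: 14.35
eef_pos: [525.2, 286.8, 119.1]
tool_rot: [3.136, -0.004, 0.046]
force: [0.1, 0.1, -6.1]
width: 13.0
t 14.3 pos [525.2 286.8 119.1] F [ 0.1  0.1 -6.1] w 13.0 jaw -87.4 q7 -1.35
  NEED [-0.09 -0.42  1.1 ] turn [ 0.06 -0.04 -0.16]
```

```bash
python3 -m crank '[[[-0.05,-0.4,0.2,0.06,-0.04,-0.16],[0,0,0.25,0,0,0],[0,0,0.2,0,0,0],[0,0,0,0,0,0],[0,0,0,0,0,0]]]';python3 -c "
from h import *
need([522,299,86],np.radians(-86.4))"
```

```text
clock: 14.77
eef_pos: [525.1, 301.1, 100.5]
tool_rot: [-3.138, -0.004, 0.065]
force: [-0.2, -1.0, -6.4]
width: 13.1
t 14.8 pos [525.1 301.1 100.5] F [-0.2 -1.  -6.4] w 13.1 jaw -86.3 q7 -1.33
  NEED [-0.11  0.07  0.48] turn [-0.03 -0.04  0.02]
```

```bash
python3 -m crank '[[[-0.08,0.07,0.15,0,-0.04,0],[0,0,0.12,0,0,0],[0,0,0.1,0,0,0],[0,0,0.08,0,0,0],[0,0,0.05,0,0,0],[0,0,0,0,0,0],[0,0,0,0,0,0]]]';python3 -c "
from h import *
need([522,299,85.5],np.radians(-86.4))"
```

```text
clock: 15.35
eef_pos: [523.3, 299.0, 85.7]
tool_rot: [-3.137, -0.001, 0.066]
force: [-0.2, 0.3, -4.5]
width: 13.3
t 15.3 pos [523.3 299.   85.7] F [-0.2  0.3 -4.5] w 13.3 jaw -86.2 q7 -1.31
  NEED [-0.04 -0.    0.01] turn [-0.05 -0.01  0.03]
```

Touching down (force drop). Press a hair, release partway, rise, look.

```bash
python3 -m crank '[[[0,0,0.04,0,0,0],[0,0,0.03,0,0,0],[0,0,0,0,0,0]]]'; python3 -m crank '[[[0,0,0,0,0,0],[0,0,0,0,0,0],[0,0,0,0,0,0],[0,0,0,0,0,0],[0,0,-0.5,0,0,0],[0,0,-0.8,0,0,0],[0,0,-1,0,0,0],[0,0,-1,0,0,0],[0,0,-1,0,0,0],[0,0,-1,0,0,0]]]' 0.1
python3 -m crank '[[[0,0.9,0,0,0,0.2],[0,0.9,0,0,0,0.2],[0,0.9,0,0,0,0.2],[0,0.9,0,0,0,0.2],[0,0.9,0,0,0,0],[0,0.9,0,0,0,0],[0,0.9,0,0,0,0],[-0.9,0.6,0,0,0,0],[-0.9,0.2,0,0,0,0],[0,0,0,0,0,0],[0,0,0,0,0,0]]]' -1
python3 - <<'E'
from h import *
need([527,98,250],-1.57)
p=shot('wrist','w5')
W=cloud(p)
for r in ctrl.search_frame('jar0_mid',p)+ctrl.search_frame('lid',p): 
    e=r['extent'];print(r['conf'],np.round(e),atz(p,e[0],e[1],70).round(1))
E
```

```text
clock: 15.6
eef_pos: [523.4, 299.2, 85.7]
tool_rot: [-3.135, -0.001, 0.066]
force: [-0.1, -0.0, -6.3]
width: 13.1
clock: 16.43
eef_pos: [522.7, 296.1, 251.1]
tool_rot: [-3.14, 0.002, 0.062]
force: [1.2, 0.7, -0.2]
width: 38.4
clock: 17.35
eef_pos: [475.6, 72.6, 270.2]
tool_rot: [-3.128, -0.029, -0.03]
force: [1.3, 0.8, 0.4]
width: 85.3
t 17.4 pos [475.6  72.6 270.2] F [1.3 0.8 0.4] w 85.3 jaw -91.7 q7 -1.19
  NEED [ 1.67 -0.89  0.73] turn [-0.13 -0.28 -0.29]
0.7 [254. 194.  44.  52.] [467.2 110.4  70. ]
0.82 [ 79. 131. 158. 247.] [536.  281.5  70. ]
0.66 [124. 343. 154. 154.] [283.8 280.   70. ]
```

View pics/w5.png

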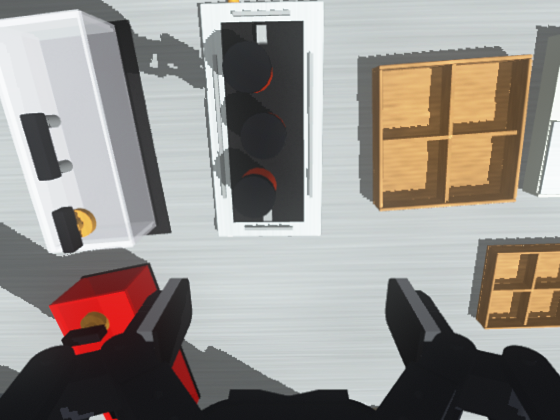

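The lid stands on the mat (left, handle ~(45,150)). Three black-capped jars at px (250,65), (262,130) and (254,190). Now I'll get the cap positions from depth.

```bash
cat > jars.py <<'E'
from h import *
p=shot('wrist');W=cloud(p);z=W[...,2]
m=((z>64)&(z<78)&(W[...,0]>400)&(W[...,0]<660)&(abs(W[...,1]-99)<70)).astype(np.uint8)
n,l,s,_=cv2.connectedComponentsWithStats(cv2.erode(m,np.ones((3,3))))
for k in range(1,n):
    if s[k,4]<150: continue
    P=W[l==k];c,r=cv2.minEnclosingCircle(P[:,:2].astype(np.float32));print('cap',np.round(c,1),round(r,1),'mean',P.mean(0).round(1),s[k,4])
m=((z>95)&(W[...,1]>230)&(W[...,0]>430)&(z<130))
P=W[m];print('lid parts: n',len(P),P.mean(0).round(1),'zmax',np.percentile(P[:,2],97).round(1))
need([527,98,250],-1.57)
p=shot('top');W=cloud(p)
m=(W[...,2]>66)&(W[...,2]<90)&(W[...,0]>380)&(W[...,0]<660)&(W[...,1]>230);
P=W[m];print('lid top',cv2.minAreaRect(P[:,:2].astype(np.float32)),np.median(P[:,2]))
E
python3 jars.py
```

```text
cap [589.6 110.5] 22.1 mean [589.5 110.4  69.9] 1776
cap [525.3  97.9] 21.7 mean [525.7  97.7  70.1] 1469
cap [463.4 110.6] 22.2 mean [464.2 110.6  70. ] 1260
lid parts: n 2489 [501.4 294.4 107.9] zmax 113.0
t 17.6 pos [476.8  73.9 269.3] F [ 0.5  1.1 -0.8] w 85.4 jaw -91.5 q7 -1.19
  NEED [ 1.63 -0.84  0.7 ] turn [-0.11 -0.27 -0.26]
lid top ((592.323974609375, 326.2876892089844), (100.1517105102539, 50.43854904174805), 1.1598107814788818) 75.24449152228937
```

```bash
python3 -c "
from h import *
need([464,110.5,110],-1.57)"; python3 -m crank '[[[-0.2,-0.6,0.5,-0.1,-0.27,-0.26],[-0.2,-0.6,0.9,0,0,0],[0,0,0.9,0,0,0],[0,0,0.9,0,0,0],[0,0,0.9,0,0,0],[0,0,0.6,0,0,0],[0,0,0.2,0,0,0],[0,0,0,0,0,0],[0,0,0,0,0,0]]]' -0.5;python3 -c "
from h import *
need([464,110.5,46],-1.57)"
```

```text
t 17.6 pos [476.7  73.9 269.1] F [-0.3  0.1 -0.5] w 85.4 jaw -91.5 q7 -1.19
  NEED [-0.61 -1.15  5.3 ] turn [-0.11 -0.27 -0.26]
clock: 18.35
eef_pos: [474.1, 116.6, 115.2]
tool_rot: [3.14, -0.005, 0.013]
force: [0.1, -0.2, -0.1]
width: 64.1
t 18.4 pos [474.1 116.6 115.2] F [ 0.1 -0.2 -0.1] w 64.1 jaw -89.3 q7 -1.01
  NEED [-0.35  0.19  2.31] turn [ 0.02 -0.05  0.12]
```

```bash
python3 -m crank '[[[-0.35,0.19,0.4,0,-0.05,0.1],[0,0,0.6,0,0,0],[0,0,0.4,0,0,0],[0,0,0,0,0,0],[0,0,0,0,0,0]]]';python3 -c "
from h import *
need([464,110.5,46],-1.57)"
```

```text
clock: 18.77
eef_pos: [470.2, 111.7, 77.4]
tool_rot: [-3.141, -0.013, 0.004]
force: [-0.1, -0.2, -0.5]
width: 64.4
t 18.8 pos [470.2 111.7  77.4] F [-0.1 -0.2 -0.5] w 64.4 jaw -89.7 q7 -0.92
  NEED [-0.22  0.04  1.04] turn [-0.01 -0.12  0.04]
```

```bash
python3 -m crank '[[[-0.25,0.04,0.3,0,-0.12,0],[0,0,0.4,0,0,0],[-0.1,0,0.2,0,0,0],[0,0,0,0,0,0],[0,0,0,0,0,0]]]';python3 -c "
from h import *
need([464,110.5,46],-1.57)"
```

```text
clock: 19.18
eef_pos: [461.9, 111.2, 52.6]
tool_rot: [-3.139, -0.006, 0.006]
force: [0.1, -0.1, -0.4]
width: 64.4
t 19.2 pos [461.9 111.2  52.6] F [ 0.1 -0.1 -0.4] w 64.4 jaw -89.7 q7 -0.86
  NEED [0.07 0.02 0.22] turn [-0.02 -0.05  0.05]
```

```bash
python3 -m crank '[[[0.07,0.02,0.22,0,-0.05,0],[0,0,0,0,0,0],[0,0,0,0,0,0]]]'; python3 -m crank '[[[0,0,0,0,0,0],[0,0,0,0,0,0],[0,0,0,0,0,0],[0,0,0,0,0,0],[0,0,0,0,0,0]]]' 1; python3 -c "
from h import *
need([464,110.5,150],-1.57)"
```

```text
clock: 19.43
eef_pos: [464.8, 110.8, 46.5]
tool_rot: [-3.138, -0.001, 0.006]
force: [0.4, -0.1, -0.2]
width: 64.0
clock: 19.85
eef_pos: [465.3, 110.8, 47.2]
tool_rot: [-3.138, -0.002, 0.006]
force: [-0.2, -0.3, -1.6]
width: 44.3
t 19.9 pos [465.3 110.8  47.2] F [-0.2 -0.3 -1.6] w 44.3 jaw -89.6 q7 -0.86
  NEED [-0.04 -0.   -3.43] turn [-0.03 -0.02  0.05]
```

```bash
python3 -m crank '[[[0,0,-0.3,0,0,0],[0,0,-0.6,0,0,0],[0,0,-0.8,0,0,0],[0,0,-0.8,0,0,0],[0,0,-0.6,0,0,0],[0,0.3,0,0,0,0],[0,0.6,0,0,0,0],[0,0.8,0,0,0,0],[0,0.8,0,0,0,0],[0,0.8,0,0,0,0],[0,0.8,0,0,0,0],[0,0.8,0,0,0,0]]]';python3 -m crank '[[[0,0.5,0,0,0,0],[0,0.2,0,0,0,0],[0,0,0,0,0,0],[0,0,0,0,0,0]]]'; python3 - <<'E'
from h import *
need([475.9,-65.5,100],-1.57)
p=shot('wrist','w6')
E
```

```text
clock: 20.85
eef_pos: [462.4, -38.3, 144.1]
tool_rot: [-3.138, 0.005, 0.018]
force: [-0.9, -0.3, -2.1]
width: 43.8
clock: 21.18
eef_pos: [460.3, -67.8, 143.6]
tool_rot: [-3.141, 0.006, 0.006]
force: [-0.0, -0.6, -0.7]
width: 44.5
t 21.2 pos [460.3 -67.8 143.6] F [-0.  -0.6 -0.7] w 44.5 jaw -89.6 q7 -0.71
  NEED [ 0.53 -0.07  1.45] turn [-0.01  0.06  0.05]
```

View pics/w6.png

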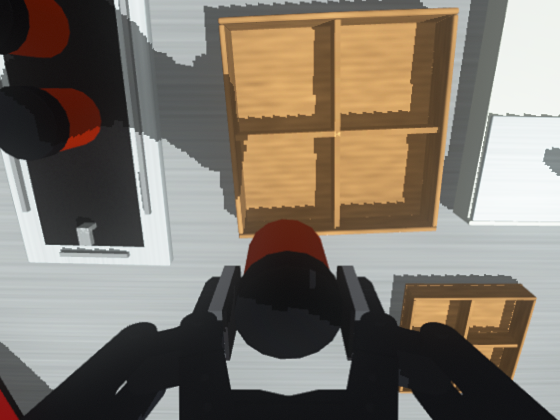

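Jar held. The carton shows whole, with its crossing at (338,133) and rim corners at about (220,22), (458,10), (437,230) and (238,235). I'll fix its pose from these.

```bash
python3 - <<'E'
from h import *
p=shot('wrist')
C=[atz(p,*q,34)[:2] for q in [(220,22),(458,10),(437,230),(239,236)]]
print(np.round(C,1).tolist(),'mean',np.mean(C,0).round(1),'cross',atz(p,338,133,34)[:2].round(1))
e=C[0]-C[3];print(np.degrees(np.arctan2(e[1],e[0])));e=C[1]-C[2];print(np.degrees(np.arctan2(e[1],e[0])));e=C[0]-C[1];print(np.degrees(np.arctan2(-e[0],e[1])))
W=cloud(p);m=(abs(W[...,2]-34)<2.5)&(abs(W[...,0]-516)<100)&(abs(W[...,1]+102)<100);P=W[m][:,:2].astype(np.float32)
print(cv2.minAreaRect(P),len(P))
E
```

```text
[[587.6, -22.7], [596.3, -177.8], [441.6, -186.6], [435.3, -29.3]] mean [ 515.2 -104.1] cross [ 516.5 -103.7]
2.4764877908527008
3.2364618240719754
3.2131773970585127
((515.7103271484375, -103.96334838867188), (158.5919189453125, 158.52938842773438), 2.755140781402588) 4921
```

```bash
python3 -m crank '[[[0.45,0,0.4,0,0.06,0.05],[0,0,0.6,0,0,0],[-0.1,0,0.6,0,0,0],[-0.1,0,0.3,0,0,0],[0,0,0,0,0,0],[0,0,0,0,0,0]]]';python3 -c "
from h import *
need([475.5,-67,39.5],-1.57)"
```

```text
clock: 21.78
eef_pos: [469.8, -57.7, 83.9]
tool_rot: [-3.137, -0.001, 0.017]
force: [-0.6, 0.2, -1.6]
width: 44.0
t 21.8 pos [469.8 -57.7  83.9] F [-0.6  0.2 -1.6] w 44.0 jaw -89.0 q7 -0.6
  NEED [0.18 0.32 1.48] turn [-0.05 -0.01  0.15]
```

```bash
python3 -m crank '[[[0.18,0.32,0,-0.05,0,0.15],[0,0,0.3,0,0,0],[0,0.05,0.4,0,0,0],[0,0,0.2,0,0,0],[0,0,0,0,0,0],[0,0,0,0,0,0]]]';python3 -c "
from h import *
need([475.5,-67,39.5],-1.57)"
```

```text
clock: 22.28
eef_pos: [479.7, -68.6, 57.1]
tool_rot: [3.14, -0.007, 0.003]
force: [0.2, -0.5, -0.7]
width: 44.0
t 22.3 pos [479.7 -68.6  57.1] F [ 0.2 -0.5 -0.7] w 44.0 jaw -89.8 q7 -0.56
  NEED [-0.14 -0.06  0.59] turn [ 0.02 -0.07  0.02]
```

```bash
python3 -m crank '[[[-0.18,-0.06,0.2,0,-0.07,0],[0,0,0.15,0,0,0],[0,0,0.1,0,0,0],[0,0,0.06,0,0,0],[0,0,0.04,0,0,0],[0,0,0,0,0,0],[0,0,0,0,0,0]]]';python3 -c "
from h import *
need([475.5,-67,39.5],-1.57)"
```

```text
clock: 22.87
eef_pos: [474.3, -66.6, 39.8]
tool_rot: [3.14, -0.0, 0.003]
force: [0.2, -0.3, -1.3]
width: 44.0
t 22.9 pos [474.3 -66.6  39.8] F [ 0.2 -0.3 -1.3] w 44.0 jaw -89.8 q7 -0.52
  NEED [0.04 0.01 0.01] turn [ 0.02 -0.    0.02]
```

```bash
python3 -m crank '[[[0.04,0,0.03,0,0,0],[0,0,0.03,0,0,0],[0,0,0,0,0,0]]]'; python3 -m crank '[[[0,0,0,0,0,0],[0,0,0,0,0,0],[0,0,0,0,0,0],[0,0,-0.4,0,0,0],[0,0,-0.8,0,0,0],[0,0,-1,0,0,0],[0,0,-1,0,0,0],[0,0,-0.3,0,0,0],[0,0,0,0,0,0]]]' -0.5;python3 -c "
from h import *
need([525.5,98,130],-1.57)"
```

```text
clock: 23.12
eef_pos: [476.0, -66.7, 39.2]
tool_rot: [3.141, -0.002, 0.003]
force: [0.5, -0.5, -0.9]
width: 44.0
clock: 23.87
eef_pos: [475.7, -67.3, 147.4]
tool_rot: [3.14, 0.001, 0.002]
force: [0.1, 0.2, -0.5]
width: 64.0
t 23.9 pos [475.7 -67.3 147.4] F [ 0.1  0.2 -0.5] w 64.0 jaw -89.9 q7 -0.73
  NEED [ 1.67 -5.51  0.57] turn [0.02 0.01 0.01]
```

Next: middle jar.

```bash
python3 -m crank '[[[0.3,-0.9,0,0,0,0],[0.3,-0.9,0,0,0,0],[0.3,-0.9,0,0,0,0],[0.3,-0.9,0,0,0,0],[0.3,-0.9,0,0,0,0],[0.2,-0.7,0,0,0,0],[0,-0.3,0,0,0,0],[0,0,0,0,0,0],[0,0,0,0,0,0]]]';python3 -c "
from h import *
need([525.5,98,47],-1.57)"
```

```text
clock: 24.62
eef_pos: [525.9, 103.9, 138.5]
tool_rot: [3.138, 0.007, -0.002]
force: [0.7, -0.7, -0.8]
width: 64.1
t 24.6 pos [525.9 103.9 138.5] F [ 0.7 -0.7 -0.8] w 64.1 jaw -90.1 q7 -1.08
  NEED [0.01 0.19 3.05] turn [ 0.03  0.07 -0.03]
```

```bash
python3 -m crank '[[[0,0.19,0.4,0,0.07,0],[0,0,0.7,0,0,0],[-0.1,0,0.7,0,0,0],[-0.1,0,0.4,0,0,0],[0,0,0,0,0,0],[0,0,0,0,0,0]]]';python3 -c "
from h import *
need([525.5,98,47],-1.57)"
```

```text
clock: 25.12
eef_pos: [517.3, 85.7, 70.3]
tool_rot: [3.132, 0.0, -0.016]
force: [-0.5, -0.6, 0.8]
width: 64.4
t 25.1 pos [517.3  85.7  70.3] F [-0.5 -0.6  0.8] w 64.4 jaw -90.9 q7 -0.95
  NEED [ 0.27 -0.42  0.77] turn [ 0.09  0.   -0.16]
```

```bash
python3 -m crank '[[[0,0,-0.4,0,0,0],[0.27,-0.4,0,0.09,0,-0.16],[0,0,0,0,0,0],[0,0,0,0,0,0]]]';python3 -c "
from h import *
need([525.5,98,47],-1.57)"
```

```text
clock: 25.45
eef_pos: [528.3, 95.6, 86.6]
tool_rot: [-3.141, -0.004, -0.002]
force: [-1.0, 0.1, 0.8]
width: 63.9
t 25.4 pos [528.3  95.6  86.6] F [-1.   0.1  0.8] w 63.9 jaw -90.1 q7 -0.98
  NEED [-0.1  -0.08  1.32] turn [-0.   -0.04 -0.03]
```

```bash
python3 -m crank '[[[-0.1,-0.08,0.3,0,-0.04,0],[0,0,0.3,0,0,0],[0,0,0.3,0,0,0],[0,0,0.2,0,0,0],[0,0,0,0,0,0],[0,0,0,0,0,0]]]';python3 -c "
from h import *
need([525.5,98,47],-1.57)"
```

```text
clock: 25.95
eef_pos: [525.2, 99.8, 50.2]
tool_rot: [-3.14, -0.0, 0.001]
force: [-0.5, -0.4, 0.4]
width: 63.9
t 25.9 pos [525.2  99.8  50.2] F [-0.5 -0.4  0.4] w 63.9 jaw -90.0 q7 -0.93
  NEED [0.01 0.06 0.11] turn [-0.01 -0.   -0.  ]
```

```bash
python3 -m crank '[[[0,0.06,0.11,0,0,0],[0,0,0,0,0,0],[0,0,0,0,0,0]]]'; python3 -m crank '[[[0,0,0,0,0,0],[0,0,0,0,0,0],[0,0,0,0,0,0],[0,0,0,0,0,0],[0,0,0,0,0,0]]]' 1; python3 -c "
from h import *
need([552.4,-63.3,47],-1.57)"; python3 -m crank '[[[0,0,-0.3,0,0,0],[0,0,-0.6,0,0,0],[0,0,-0.8,0,0,0],[0,0,-0.8,0,0,0],[0,0,-0.6,0,0,0],[0.2,0.3,0,0,0,0],[0.2,0.6,0,0,0,0],[0.2,0.8,0,0,0,0],[0.2,0.8,0,0,0,0],[0.2,0.8,0,0,0,0],[0.1,0.8,0,0,0,0],[0,0.6,0,0,0,0]]]';python3 -m crank '[[[0,0.4,0,0,0,0],[0,0.2,0,0,0,0],[0,0,0,0,0,0],[0,0,0,0,0,0]]]'; python3 -c "
from h import *
need([552.4,-63.3,39.2],-1.57)"
```

```text
clock: 26.2
eef_pos: [524.9, 97.3, 46.1]
tool_rot: [-3.141, 0.001, 0.0]
force: [-0.0, -0.2, -1.1]
width: 63.8
clock: 26.62
eef_pos: [525.5, 97.3, 47.0]
tool_rot: [-3.14, -0.001, -0.0]
force: [-0.4, 0.2, -1.6]
width: 44.0
t 26.6 pos [525.5  97.3  47. ] F [-0.4  0.2 -1.6] w 44.0 jaw -90.0 q7 -0.92
  NEED [ 0.9   5.35 -0.  ] turn [-0.01 -0.01 -0.01]
clock: 27.62
eef_pos: [559.0, -45.7, 143.8]
tool_rot: [-3.14, 0.004, 0.011]
force: [-0.2, -0.9, -1.1]
width: 43.7
clock: 27.95
eef_pos: [558.1, -73.2, 143.0]
tool_rot: [3.139, 0.005, 0.0]
force: [0.2, 0.5, -2.3]
width: 44.0
t 27.9 pos [558.1 -73.2 143. ] F [ 0.2  0.5 -2.3] w 44.0 jaw -90.0 q7 -0.8
  NEED [-0.17 -0.34  3.46] turn [ 0.03  0.05 -0.01]
```

```bash
python3 -m crank '[[[-0.1,-0.3,0.4,0,0.05,0],[0,0,0.6,0,0,0],[0,0,0.6,0,0,0],[0,0,0.2,0,0,0],[0,0,0,0,0,0],[0,0,0,0,0,0]]]';python3 -c "
from h import *
need([552.4,-63.3,39.2],-1.57)"
```

```text
clock: 28.45
eef_pos: [555.8, -57.3, 86.9]
tool_rot: [-3.14, -0.001, 0.008]
force: [0.5, -0.6, -0.5]
width: 44.0
t 28.4 pos [555.8 -57.3  86.9] F [ 0.5 -0.6 -0.5] w 44.0 jaw -89.5 q7 -0.74
  NEED [-0.11  0.2   1.59] turn [-0.01 -0.01  0.07]
```

```bash
python3 -m crank '[[[-0.1,0.2,0.3,0,0,0.07],[0,0,0.4,0,0,0],[0,0,0.2,0,0,0],[0,0,0,0,0,0],[0,0,0,0,0,0]]]';python3 -c "
from h import *
need([552.4,-63.3,39.2],-1.57)"
```

```text
clock: 28.87
eef_pos: [554.1, -63.6, 59.2]
tool_rot: [-3.141, -0.004, 0.001]
force: [0.2, -0.9, -1.0]
width: 43.5
t 28.9 pos [554.1 -63.6  59.2] F [ 0.2 -0.9 -1. ] w 43.5 jaw -89.9 q7 -0.7
  NEED [-0.06 -0.01  0.67] turn [-0.01 -0.04  0.  ]
```

```bash
python3 -m crank '[[[-0.08,0,0.2,0,0,0],[0,0,0.15,0,0,0],[0,0,0.12,0,0,0],[0,0,0.08,0,0,0],[0,0,0.06,0,0,0],[0,0,0.03,0,0,0],[0,0,0,0,0,0],[0,0,0,0,0,0]]]';python3 -c "
from h import *
need([552.4,-63.3,39.2],-1.57)"
```

```text
clock: 29.53
eef_pos: [552.4, -64.0, 38.9]
tool_rot: [-3.141, -0.006, 0.001]
force: [0.0, -0.3, -1.4]
width: 44.1
t 29.5 pos [552.4 -64.   38.9] F [ 0.  -0.3 -1.4] w 44.1 jaw -90.0 q7 -0.67
  NEED [ 0.   -0.02 -0.01] turn [-0.01 -0.05 -0.  ]
```

```bash
python3 -m crank '[[[0,0,0.02,0,0,0],[0,0,0,0,0,0]]]'; python3 -m crank '[[[0,0,0,0,0,0],[0,0,0,0,0,0],[0,0,0,0,0,0],[0,0,-0.4,0,0,0],[0,0,-0.8,0,0,0],[0,0,-1,0,0,0],[0,0,-1,0,0,0],[0,0,-0.3,0,0,0],[0,0,0,0,0,0]]]' -0.5;python3 -m crank '[[[0.2,-0.9,0,0,0,0],[0.2,-0.9,0,0,0,0],[0.2,-0.9,0,0,0,0],[0.2,-0.9,0,0,0,0],[0.2,-0.9,0,0,0,0],[0.2,-0.7,0,0,0,0],[0,-0.5,0,0,0,0],[0,0,0,0,0,0],[0,0,0,0,0,0]]]';python3 -c "
from h import *
need([589.5,110.5,47],-1.57)"
```

```text
clock: 29.7
eef_pos: [552.8, -64.1, 38.9]
tool_rot: [-3.141, -0.007, 0.001]
force: [-0.1, 0.5, -1.0]
width: 43.9
clock: 30.45
eef_pos: [551.2, -65.2, 150.5]
tool_rot: [3.141, -0.005, -0.001]
force: [-0.5, 0.5, 0.2]
width: 64.3
clock: 31.2
eef_pos: [586.5, 112.0, 145.9]
tool_rot: [3.14, 0.0, -0.006]
force: [-0.9, -0.5, -0.6]
width: 63.6
t 31.2 pos [586.5 112.  145.9] F [-0.9 -0.5 -0.6] w 63.6 jaw -90.3 q7 -1.13
  NEED [0.1  0.05 3.3 ] turn [ 0.01  0.   -0.06]
```

```bash
python3 -m crank '[[[0.1,0,0.4,0,0,0],[0,-0.1,0.6,0,0,0],[0,-0.1,0.5,0,0,0],[0,0,0.2,0,0,0],[0,0,0,0,0,0],[0,0,0,0,0,0]]]';python3 -c "
from h import *
need([589.5,110.5,47],-1.57)"
```

```text
clock: 31.7
eef_pos: [588.6, 109.0, 89.6]
tool_rot: [3.135, 0.002, -0.016]
force: [0.2, -0.4, -0.6]
width: 63.5
t 31.7 pos [588.6 109.   89.6] F [ 0.2 -0.4 -0.6] w 63.5 jaw -90.9 q7 -1.09
  NEED [ 0.03 -0.06  1.42] turn [ 0.06  0.02 -0.16]
```

```bash
python3 -m crank '[[[0.03,-0.08,0.3,0.06,0,-0.16],[0,0,0.4,0,0,0],[0,0,0.3,0,0,0],[0,0,0.2,0,0,0],[0,0,0,0,0,0],[0,0,0,0,0,0]]]';python3 -c "
from h import *
need([589.5,110.5,47],-1.57)"
```

```text
clock: 32.2
eef_pos: [590.7, 108.7, 51.2]
tool_rot: [-3.141, -0.0, -0.001]
force: [0.0, 0.2, 0.9]
width: 64.0
t 32.2 pos [590.7 108.7  51.2] F [0.  0.2 0.9] w 64.0 jaw -90.1 q7 -1.03
  NEED [-0.04 -0.06  0.14] turn [-0.   -0.   -0.02]
```

```bash
python3 -m crank '[[[-0.04,-0.06,0.14,0,0,0],[0,0,0,0,0,0],[0,0,0,0,0,0]]]'; python3 -m crank '[[[0,0,0,0,0,0],[0,0,0,0,0,0],[0,0,0,0,0,0],[0,0,0,0,0,0],[0,0,0,0,0,0]]]' 1; python3 -c "
from h import *
need([556.1,-140.2,47],-1.57)"; python3 -m crank '[[[0,0,-0.3,0,0,0],[0,0,-0.6,0,0,0],[0,0,-0.8,0,0,0],[0,0,-0.9,0,0,0],[0,0,-0.8,0,0,0],[-0.1,0.3,0,0,0,0],[-0.1,0.6,0,0,0,0],[-0.1,0.8,0,0,0,0],[-0.1,0.9,0,0,0,0],[-0.1,0.9,0,0,0,0],[-0.1,0.9,0,0,0,0],[-0.1,0.9,0,0,0,0]]]';python3 -m crank '[[[-0.1,0.9,0,0,0,0],[-0.1,0.9,0,0,0,0],[0,0.5,0,0,0,0],[0,0.3,0,0,0,0],[0,0,0,0,0,0],[0,0,0,0,0,0]]]'; python3 -c "
from h import *
need([556.1,-140.2,39.2],-1.57)"
```

```text
clock: 32.45
eef_pos: [589.7, 110.8, 46.9]
tool_rot: [-3.141, -0.001, -0.001]
force: [-0.7, -0.1, 0.7]
width: 64.4
clock: 32.87
eef_pos: [590.3, 111.5, 48.1]
tool_rot: [-3.141, -0.003, -0.0]
force: [0.4, 0.1, -0.9]
width: 44.0
t 32.9 pos [590.3 111.5  48.1] F [ 0.4  0.1 -0.9] w 44.0 jaw -90.0 q7 -1.02
  NEED [-1.14  8.39  0.03] turn [-0.01 -0.02 -0.01]
clock: 33.87
eef_pos: [566.2, -46.0, 154.8]
tool_rot: [-3.137, 0.002, 0.014]
force: [1.4, 0.0, -0.5]
width: 43.7
clock: 34.37
eef_pos: [555.0, -137.6, 154.3]
tool_rot: [-3.141, 0.005, -0.0]
force: [-0.1, 0.6, -1.0]
width: 43.9
t 34.4 pos [ 555.  -137.6  154.3] F [-0.1  0.6 -1. ] w 43.9 jaw -90.0 q7 -0.72
  NEED [0.06 0.09 3.84] turn [-0.    0.05 -0.01]
```

Grip TCP was 48.1 here, so release goes at about 40.1.

```bash
python3 -m crank '[[[0.06,0.05,0.4,0,0.05,0],[0,0,0.7,0,0,0],[0,0,0.7,0,0,0],[0,0,0.4,0,0,0],[0,0,0,0,0,0],[0,0,0,0,0,0]]]';python3 -c "
from h import *
need([556.1,-140.2,40.1],-1.57)"
```

```text
clock: 34.87
eef_pos: [558.7, -129.8, 85.6]
tool_rot: [-3.135, -0.001, 0.01]
force: [-0.2, 0.8, -1.3]
width: 44.0
t 34.9 pos [ 558.7 -129.8   85.6] F [-0.2  0.8 -1.3] w 44.0 jaw -89.4 q7 -0.64
  NEED [-0.09  0.35  1.52] turn [-0.06 -0.01  0.09]
```

```bash
python3 -m crank '[[[-0.08,0.35,0,-0.06,0,0.09],[0,0,0.3,0,0,0],[0,0.03,0.4,0,0,0],[0,0,0.2,0,0,0],[0,0,0,0,0,0],[0,0,0,0,0,0]]]';python3 -c "
from h import *
need([556.1,-140.2,40.1],-1.57)"
```

```text
clock: 35.37
eef_pos: [558.3, -142.0, 58.5]
tool_rot: [3.14, -0.005, 0.002]
force: [0.9, -0.5, -1.8]
width: 44.2
t 35.4 pos [ 558.3 -142.    58.5] F [ 0.9 -0.5 -1.8] w 44.2 jaw -89.9 q7 -0.6
  NEED [-0.08 -0.06  0.61] turn [ 0.02 -0.05  0.01]
```

```bash
python3 -m crank '[[[-0.1,-0.06,0.18,0,-0.05,0],[0,0,0.15,0,0,0],[0,0,0.12,0,0,0],[0,0,0.08,0,0,0],[0,0,0.04,0,0,0],[0,0,0.02,0,0,0],[0,0,0,0,0,0],[0,0,0,0,0,0]]]';python3 -c "
from h import *
need([556.1,-140.2,40.1],-1.57)"
```

```text
clock: 36.03
eef_pos: [555.6, -140.1, 39.8]
tool_rot: [3.14, -0.0, 0.002]
force: [-0.4, 0.2, -1.0]
width: 44.1
t 36.0 pos [ 555.6 -140.1   39.8] F [-0.4  0.2 -1. ] w 44.1 jaw -89.9 q7 -0.58
  NEED [ 0.02  0.   -0.01] turn [ 0.01 -0.    0.01]
```

```bash
python3 -m crank '[[[0,0,0.01,0,0,0],[0,0,0,0,0,0]]]'; python3 -m crank '[[[0,0,0,0,0,0],[0,0,0,0,0,0],[0,0,0,0,0,0],[0,0,-0.4,0,0,0],[0,0,-0.8,0,0,0],[0,0,-1,0,0,0],[0,0,-1,0,0,0],[0,0,-1,0,0,-0.9],[0,0,-1,0,0,-0.9],[0,0,-1,0,0,-0.9],[0,0,-1,0,0,-0.9],[0,0,0,0,0,-0.9]]]' -0.5; python3 -m crank '[[[0,0,0,0,0,-0.9],[0,0,0,0,0,-0.9],[0,0,0,0,0,-0.9],[0,0,0,0,0,-0.9],[0,0,0,0,0,-0.9],[0,0,0,0,0,-0.9],[0,0,0,0,0,-0.9],[0,0,0,0,0,-0.9],[0,0,0,0,0,-0.9],[0,0,0,0,0,-0.9],[0,0,0,0,0,0]]]'; python3 -c "
from h import *
need([500,-350,260],0)"
```

```text
clock: 36.2
eef_pos: [555.9, -140.2, 39.7]
tool_rot: [3.14, -0.001, 0.002]
force: [-0.7, -0.3, -0.9]
width: 43.6
clock: 37.2
eef_pos: [553.5, -142.2, 270.9]
tool_rot: [3.137, 0.005, 0.487]
force: [1.0, -1.6, -0.1]
width: 63.7
clock: 38.12
eef_pos: [550.5, -147.6, 286.4]
tool_rot: [3.129, 0.012, 1.471]
force: [-0.2, 0.1, -0.7]
width: 64.1
t 38.1 pos [ 550.5 -147.6  286.4] F [-0.2  0.1 -0.7] w 64.1 jaw -5.7 q7 0.37
  NEED [-6.87 -1.01  0.95] turn [ 0.11  0.12 -0.95]
```

```bash
python3 -m crank '[[[-0.6,-0.1,0.1,0.1,0.1,-0.5],[-0.9,-0.15,0.1,0,0,-0.4],[-0.9,-0.15,0.1,0,0,0],[-0.9,-0.15,0.1,0,0,0],[-0.9,-0.15,0,0,0,0],[-0.9,-0.15,0,0,0,0],[-0.9,-0.15,0,0,0,0],[-0.6,0,0,0,0,0],[-0.3,0,0,0,0,0],[0,0,0,0,0,0],[0,0,0,0,0,0]]]'; python3 - <<'E'
from h import *
p=shot('wrist','w7');need([500,-350,260],0)
for q in ['plate_grip','tray_top']:
    for r in ctrl.search_frame(q,p)[:2]:
        e=r['extent'];print(q,round(r['conf'],2),np.round(e),atz(p,e[0],e[1],30).round(1))
W=cloud(p);z=W[...,2]
m=(z>50)&(z<75)&(abs(W[...,0]-510)<90)&(abs(W[...,1]+295)<80);P=W[m];print('fin',cv2.minAreaRect(P[:,:2].astype(np.float32)),P[:,2].max(),len(P))
m=(z>22)&(z<40)&(abs(W[...,0]-533)<120)&(abs(W[...,1]+295)<110);P=W[m];print('tray',cv2.minAreaRect(P[:,:2].astype(np.float32)))
m=(z>28.3)&(z<33)&(abs(W[...,0]-533)<83)&(abs(W[...,1]+295)<84);P=W[m];print('plate',cv2.minAreaRect(P[:,:2].astype(np.float32)))
E
```

```text
clock: 39.03
eef_pos: [510.9, -362.5, 279.9]
tool_rot: [3.14, 0.005, 1.541]
force: [0.5, 0.4, -0.4]
width: 64.0
t 39.1 pos [ 511.  -362.2  280. ] F [ 0.5 -0.3  0.6] w 63.8 jaw -1.7 q7 0.8
  NEED [ 0.4  -0.38  0.66] turn [ 0.01  0.05 -0.28]
plate_grip 0.72 [264. 103.  84. 151.] [ 487.2 -291.6   30. ]
tray_top 0.83 [304. 100. 170. 155.] [ 531.5 -289.5   30. ]
fin ((488.75494384765625, -295.1729431152344), (31.230831146240234, 12.071184158325195), 89.69438171386719) 66.1798624146295 413
tray ((531.7711181640625, -295.46160888671875), (163.0192108154297, 174.8546905517578), 89.90225982666016)
plate ((533.015380859375, -296.3921203613281), (160.38609313964844, 166.3598175048828), 89.77161407470703)
```

View pics/w7.png

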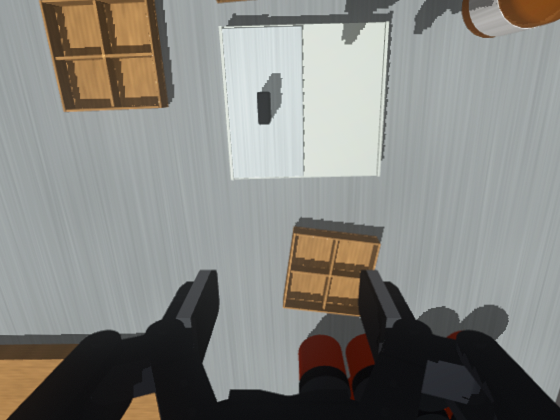

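Wrist view: the plate is on the tray's -x half, fin at (264,107); the ledge is free. I'll push the fin between loosely open fingers, so nothing can lift it.

```bash
python3 -c "
from h import *
need([489,-295.3,120],0)"; python3 -m crank '[[[0.6,-0.2,0.8,0,0,-0.28],[0.8,-0.2,0.8,0,0,0],[0.5,-0.2,0.9,0,0,0],[0.3,0,0.9,0,0,0],[0,0,0.8,0,0,0],[0,0,0.4,0,0,0],[0,0,0.2,0,0,0],[0,0,0,0,0,0],[0,0,0,0,0,0]]]' 0.25;python3 -c "
from h import *
need([489,-295.3,80],-0.003)"
```

```text
t 39.2 pos [ 511.7 -360.9  279.8] F [-0.8 -0.1  0.7] w 64.2 jaw -1.5 q7 0.8
  NEED [ 2.19 -0.82  5.32] turn [ 0.02  0.04 -0.26]
clock: 39.93
eef_pos: [500.3, -279.6, 132.8]
tool_rot: [3.133, 0.001, 1.591]
force: [1.0, -0.2, -0.4]
width: 31.7
t 39.9 pos [ 500.3 -279.6  132.8] F [ 1.  -0.2 -0.4] w 31.7 jaw 1.2 q7 0.84
  NEED [-0.51 -0.4   1.76] turn [0.08 0.01 0.23]
```

```bash
python3 -m crank '[[[-0.51,-0.4,0.3,0.08,0,0.23],[0,0,0.5,0,0,0],[0,0,0.5,0,0,0],[0,0,0.2,0,0,0],[0,0,0,0,0,0],[0,0,0,0,0,0]]]';python3 -c "
from h import *
need([489,-295.3,37],-0.003)"
```

```text
clock: 40.43
eef_pos: [494.6, -297.8, 93.4]
tool_rot: [3.129, 0.007, 1.569]
force: [-0.1, 0.6, 0.3]
width: 31.5
t 40.4 pos [ 494.6 -297.8   93.4] F [-0.1  0.6  0.3] w 31.5 jaw -0.1 q7 0.88
  NEED [ 0.1  -0.21  1.88] turn [0.12 0.07 0.01]
```

```bash
python3 -m crank '[[[0.1,-0.25,0.2,0.12,0.07,0],[0,0,0.3,0,0,0],[0,0,0.2,0,0,0],[0,0,0,0,0,0],[0,0,0,0,0,0]]]';python3 -c "
from h import *
need([489,-295.3,37],-0.003)
p=shot('wrist');W=cloud(p);z=W[...,2]
m=(z>50)&(z<68)&(abs(W[...,0]-510)<90)&(abs(W[...,1]+295)<60);P=W[m];print('fin',cv2.minAreaRect(P[:,:2].astype(np.float32)) if len(P) else 0)"
```

```text
clock: 40.85
eef_pos: [488.4, -294.9, 73.2]
tool_rot: [3.139, 0.001, 1.57]
force: [0.1, 0.3, 0.4]
width: 32.1
t 40.9 pos [ 488.4 -294.9   73.2] F [0.1 0.3 0.4] w 32.1 jaw -0.1 q7 0.89
  NEED [-0.01  0.02  1.21] turn [0.03 0.01 0.02]
fin ((488.57220458984375, -294.4914245605469), (31.900684356689453, 12.02193832397461), 89.71098327636719)
```

```bash
python3 -m crank '[[[0,0,0.3,0,0,0],[0,0,0.3,0,0,0],[0,0,0.3,0,0,0],[0,0,0.15,0,0,0],[0,0,0,0,0,0],[0,0,0,0,0,0]]]';python3 -c "
from h import *
need([560,-295.3,37],-0.003)"
```

```text
clock: 41.4
eef_pos: [488.5, -294.8, 37.8]
tool_rot: [3.139, 0.0, 1.57]
force: [-0.6, 0.3, 0.2]
width: 31.7
t 41.4 pos [ 488.5 -294.8   37.8] F [-0.6  0.3  0.2] w 31.7 jaw -0.1 q7 0.92
  NEED [-0.01  2.38  0.03] turn [0.02 0.   0.02]
```

```bash
python3 -m crank '[[[0,0.2,0,0,0,0],[0,0.3,0,0,0,0],[0,0.3,0,0,0,0],[0,0.3,0,0,0,0],[0,0.3,0,0,0,0],[0,0.3,0,0,0,0],[0,0.3,0,0,0,0],[0,0.3,0,0,0,0],[0,0,0,0,0,0]]]';python3 -c "
from h import *
need([583.4,-295.3,37.8],-0.003)"
```

```text
clock: 42.15
eef_pos: [566.7, -294.0, 38.7]
tool_rot: [3.138, 0.001, 1.572]
force: [0.5, 0.7, 1.0]
width: 32.2
t 42.1 pos [ 566.7 -294.    38.7] F [0.5 0.7 1. ] w 32.2 jaw 0.1 q7 0.82
  NEED [-0.04  0.56  0.03] turn [0.04 0.01 0.04]
```

```bash
python3 -m crank '[[[0,0.15,0.02,0,0,0],[0,0.15,0,0,0,0],[0,0.13,0,0,0,0],[0,0.1,0,0,0,0],[0,0,0,0,0,0],[0,0,0,0,0,0]]]';python3 -c "
from h import *
need([583.4,-295.3,37.8],-0.003)"
```

```text
clock: 42.65
eef_pos: [583.8, -293.5, 38.3]
tool_rot: [3.14, 0.001, 1.574]
force: [-1.2, 0.3, 0.6]
width: 32.1
t 42.6 pos [ 583.8 -293.5   38.3] F [-1.2  0.3  0.6] w 32.1 jaw 0.2 q7 0.8
  NEED [-0.06 -0.01  0.02] turn [0.02 0.01 0.05]
```

```bash
python3 -m crank '[[[0,-0.2,0,0,0,0],[0,0,-0.3,0,0,0],[0,0,-0.8,0,0,0],[0,0,-1,0,0,0],[0,-0.9,-1,0,0,0],[-0.5,-0.9,-1,0,0,0],[-0.5,-0.9,-0.4,0,0,0],[-0.3,-0.2,0,0,0,0],[0,0,0,0,0,0],[0,0,0,0,0,0]]]';python3 - <<'E'
from h import *
p=shot('wrist','w8')
for q in ['tag_mid','plug','nut']:
    for r in ctrl.search_frame(q,p)[:2]:
        e=r['extent'];print(q,round(r['conf'],2),np.round(e),atz(p,e[0],e[1],22).round(1))
W=cloud(p);z=W[...,2]
m=(z>50)&(z<70)&(abs(W[...,0]-530)<90)&(abs(W[...,1]+295)<60);P=W[m];print('fin',cv2.minAreaRect(P[:,:2].astype(np.float32)),len(P))
need([490,-295,120],0)
E
```

```text
clock: 43.48
eef_pos: [488.0, -334.0, 183.8]
tool_rot: [3.131, 0.003, 1.573]
force: [-0.0, -0.5, -0.2]
width: 32.1
tag_mid 0.77 [288.  84.  23.  46.] [ 490.1 -245.2   22. ]
plug 0.74 [291. 197.  33.  30.] [ 493.4 -343.5   22. ]
fin ((573.8331909179688, -293.6915283203125), (32.02567672729492, 12.807330131530762), 89.86499786376953) 847
t 43.7 pos [ 489.  -332.1  182. ] F [-0.3 -0.4  0.1] w 31.8 jaw 0.3 q7 0.88
  NEED [1.24 0.02 2.07] turn [0.08 0.01 0.06]
```

View pics/w8.png

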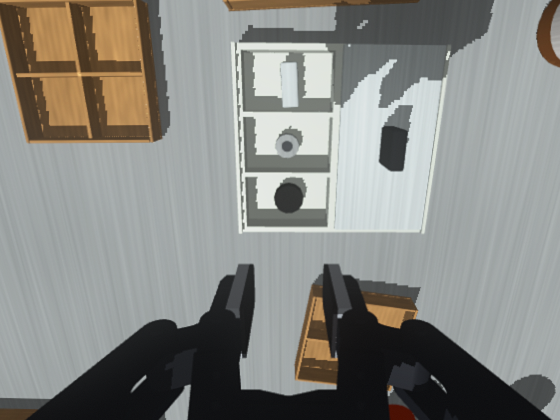

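The plate is fully aside (fin at 573.8). Tag at (289,84), nut at (287,146), plug at (288,197). Now the tag's exact pose, then approach.

```bash
python3 - <<'E'
from h import *
p=shot('wrist');W=cloud(p);z=W[...,2]
m=(z>16)&(z<25)&(abs(W[...,0]-490)<25)&(abs(W[...,1]+243)<21);P=W[m];print('tag',cv2.minAreaRect(P[:,:2].astype(np.float32)),len(P),np.median(P[:,2]))
need([490,-243,100],0)
E
```

```text
tag ((491.19549560546875, -245.33871459960938), (14.328008651733398, 36.339595794677734), 2.768265962600708) 774 21.894133272203312
t 43.7 pos [ 488.9 -332.1  181.9] F [ 0.1  0.5 -1.2] w 32.1 jaw 0.3 q7 0.88
  NEED [2.97 0.03 2.73] turn [0.08 0.01 0.06]
```

```bash
python3 -m crank '[[[0.7,0.05,0.5,0.08,0,-0.3],[0.8,0,0.5,0,0,-0.1],[0.8,0,0.6,0,0,0],[0.4,0,0.6,0,0,0],[0.1,0,0.3,0,0,0],[0,0,0,0,0,0],[0,0,0,0,0,0]]]';python3 -c "
from h import *
need([491.2,-245.3,50],0.048)"
```

```text
clock: 44.32
eef_pos: [491.2, -242.2, 99.9]
tool_rot: [-3.138, 0.001, 1.628]
force: [0.2, 0.1, -0.1]
width: 32.1
t 44.3 pos [ 491.2 -242.2   99.9] F [ 0.2  0.1 -0.1] w 32.1 jaw 3.3 q7 0.85
  NEED [-0.1   0.    1.66] turn [-0.03  0.01  0.09]
```

```bash
python3 -m crank '[[[-0.05,0,0.4,0,0,0.09],[0,0,0.5,0,0,0],[0,0,0.4,0,0,0],[0,0,0.2,0,0,0],[0,0,0,0,0,0],[0,0,0,0,0,0]]]';python3 -c "
from h import *
need([491.2,-245.3,7],0.048)"
```

```text
clock: 44.82
eef_pos: [494.5, -252.5, 54.4]
tool_rot: [3.138, 0.01, 1.611]
force: [-1.3, -0.7, 1.1]
width: 32.0
t 44.8 pos [ 494.5 -252.5   54.4] F [-1.3 -0.7  1.1] w 32.0 jaw 2.3 q7 0.88
  NEED [ 0.26 -0.1   1.58] turn [ 0.03  0.09 -0.08]
```

```bash
python3 -m crank '[[[0.26,-0.12,0.2,0.03,0.09,-0.08],[0,0,0.3,0,0,0],[0,0,0.3,0,0,0],[0,0,0,0,0,0],[0,0,0,0,0,0]]]';python3 -c "
from h import *
need([491.2,-245.3,7],0.048)"
```

```text
clock: 45.23
eef_pos: [491.3, -245.9, 29.7]
tool_rot: [3.138, 0.001, 1.618]
force: [-0.6, -0.4, 0.1]
width: 32.1
t 45.2 pos [ 491.3 -245.9   29.7] F [-0.6 -0.4  0.1] w 32.1 jaw 2.7 q7 0.9
  NEED [ 0.02 -0.    0.76] turn [ 0.03  0.01 -0.  ]
```

```bash
python3 -m crank '[[[0,0,0.25,0,0,0],[0,0,0.2,0,0,0],[0,0,0.15,0,0,0],[0,0,0.1,0,0,0],[0,0,0,0,0,0],[0,0,0,0,0,0]]]';python3 -m crank '[[[0,0,0,0,0,0],[0,0,0,0,0,0],[0,0,0,0,0,0],[0,0,0,0,0,0]]]' 1;python3 -c "
from h import *
need([491.2,-245.3,7],0.048)"
```

```text
clock: 45.73
eef_pos: [491.6, -245.9, 6.3]
tool_rot: [3.138, 0.001, 1.619]
force: [0.1, 0.3, 0.5]
width: 31.7
clock: 46.07
eef_pos: [492.0, -246.2, 7.0]
tool_rot: [3.137, 0.002, 1.619]
force: [0.7, 1.5, -0.1]
width: 12.1
t 46.1 pos [ 492.  -246.2    7. ] F [ 0.7  1.5 -0.1] w 12.1 jaw 2.7 q7 0.92
  NEED [ 0.03 -0.02 -0.  ] turn [ 0.04  0.02 -0.  ]
```

```bash
python3 -m crank '[[[0,0,-0.3,0,0,0],[0,0,-0.6,0,0,0],[0,0,-0.8,0,0,0],[0,0,-0.9,0,0,0],[0,0,-0.5,0,0,0],[0.5,-0.1,0,0,0,0],[0.8,-0.1,0,0,0,0],[0.9,-0.1,0,0,0,0],[0.7,-0.1,0,0,0,0],[0.4,0,0,0,0,0],[0,0,0,0,0,0],[0,0,0,0,0,0]]]';python3 -c "
from h import *
need([479.2,-143.9,60],0.048)
p=shot('wrist','w9')"
```

```text
clock: 47.07
eef_pos: [475.4, -146.3, 112.0]
tool_rot: [3.129, 0.005, 1.615]
force: [0.2, -0.2, -0.6]
width: 12.2
t 47.1 pos [ 475.4 -146.3  112. ] F [ 0.2 -0.2 -0.6] w 12.2 jaw 2.5 q7 0.73
  NEED [0.08 0.11 1.73] turn [ 0.12  0.05 -0.04]
```

View pics/w9.png

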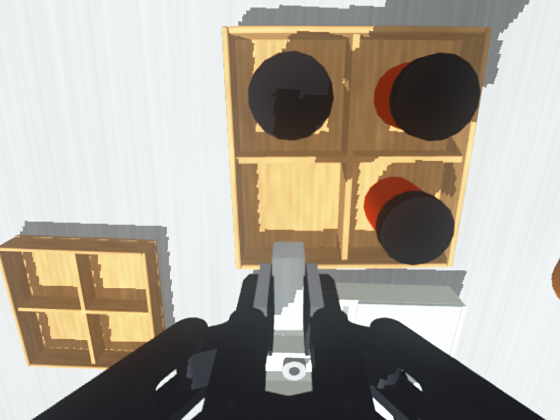

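The tag is held (288,280). Three jars stand upright in the cells at (290,95), (432,95) and (412,222). The free cell is at (295,210). Lowering.

```bash
python3 -m crank '[[[0.08,0.1,0.3,0.12,0.05,-0.04],[0,0,0.5,0,0,0],[0,0,0.4,0,0,0],[0,0,0.3,0,0,0],[0,0,0,0,0,0],[0,0,0,0,0,0]]]';python3 -c "
from h import *
need([479.2,-143.9,8],0.048)"
```

```text
clock: 47.62
eef_pos: [481.7, -150.7, 64.0]
tool_rot: [3.14, 0.003, 1.612]
force: [0.8, -0.6, -0.0]
width: 12.8
t 47.6 pos [ 481.7 -150.7   64. ] F [ 0.8 -0.6 -0. ] w 12.8 jaw 2.4 q7 0.76
  NEED [ 0.23 -0.08  1.87] turn [ 0.02  0.03 -0.06]
```

```bash
python3 -m crank '[[[0.23,-0.08,0.3,0,0,0],[0,0,0.4,0,0,0],[0.05,0,0.4,0,0,0],[0,0,0.2,0,0,0],[0,0,0,0,0,0],[0,0,0,0,0,0]]]';python3 -c "
from h import *
need([479.2,-143.9,8],0.048)"
```

```text
clock: 48.12
eef_pos: [481.2, -146.1, 25.1]
tool_rot: [3.136, 0.006, 1.608]
force: [0.7, -0.8, 0.3]
width: 12.4
t 48.1 pos [ 481.2 -146.1   25.1] F [ 0.7 -0.8  0.3] w 12.4 jaw 2.1 q7 0.79
  NEED [ 0.08 -0.07  0.57] turn [ 0.05  0.06 -0.1 ]
```

```bash
python3 -m crank '[[[0.08,-0.06,0.2,0.05,0.06,0],[0,0,0.15,0,0,0],[0,0,0.1,0,0,0],[0,0,0.08,0,0,0],[0,0,0.03,0,0,0],[0,0,0,0,0,0],[0,0,0,0,0,0]]]';python3 -c "
from h import *
need([479.2,-143.9,8],0.048)"
```

```text
clock: 48.7
eef_pos: [480.7, -144.7, 8.5]
tool_rot: [3.139, 0.0, 1.607]
force: [0.5, -0.2, -0.1]
width: 12.4
t 48.7 pos [ 480.7 -144.7    8.5] F [ 0.5 -0.2 -0.1] w 12.4 jaw 2.1 q7 0.81
  NEED [ 0.03 -0.05  0.02] turn [ 0.03  0.   -0.11]
```

```bash
python3 -m crank '[[[0,0,0.05,0,0,0],[0,0,0,0,0,0]]]'; python3 -m crank '[[[0,0,0,0,0,0],[0,0,0,0,0,0],[0,0,0,0,0,0],[0,0,-0.3,0,0,0],[0,0,-0.6,0,0,0],[0,0,-0.9,0,0,0],[0,0,-0.9,0,0,0],[0,0,-0.9,0,0,0],[-0.7,0.2,-0.9,0,0,0],[-0.9,0.2,0,0,0,0],[-0.9,0.2,0,0,0,0],[-0.9,0.2,0,0,0,0]]]' 0.25; python3 -m crank '[[[-0.9,0.2,0,0,0,0],[-0.9,0.2,0,0,0,0.4],[-0.7,0.2,0,0,0,0],[-0.3,0.2,0,0,0,0],[0,0,0,0,0,0],[0,0,0,0,0,0]]]';python3 - <<'E'
from h import *
p=shot('wrist','w10');W=cloud(p);z=W[...,2]
m=(z>50)&(z<70)&(abs(W[...,0]-530)<110)&(abs(W[...,1]+295)<60);P=W[m];print('fin',cv2.minAreaRect(P[:,:2].astype(np.float32)),len(P),P[:,2].max())
need([573.8,-294,120],0)
E
```

```text
clock: 48.87
eef_pos: [480.8, -144.7, 7.1]
tool_rot: [3.139, 0.001, 1.607]
force: [-0.2, -0.4, -0.6]
width: 12.6
clock: 49.87
eef_pos: [507.4, -240.4, 153.4]
tool_rot: [3.141, -0.006, 1.618]
force: [0.3, -0.1, -0.9]
width: 32.1
clock: 50.37
eef_pos: [533.8, -335.5, 159.1]
tool_rot: [3.137, 0.001, 1.567]
force: [-0.2, 0.5, 0.6]
width: 32.0
fin ((574.42138671875, -293.48370361328125), (31.615951538085938, 12.224801063537598), 89.7878646850586) 903 66.59849401739596
t 50.4 pos [ 533.9 -335.2  159.2] F [-0.1 -0.5  0.2] w 32.4 jaw -0.2 q7 0.85
  NEED [1.38 1.32 1.31] turn [ 0.05  0.01 -0.04]
```

View pics/w10.png

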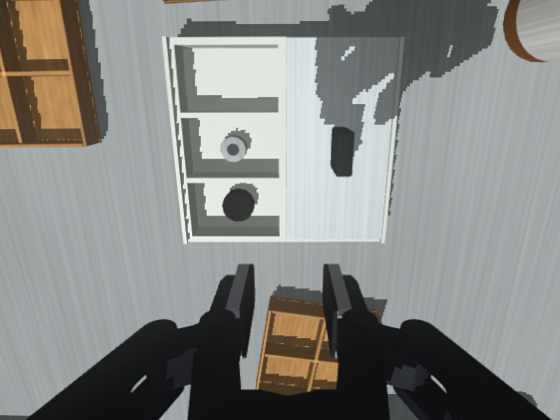

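The tag's pocket is empty, the nut (234,147) and plug (238,205) remain, and the plate hasn't moved. Back to the fin, now at (574,-293.5).

```bash
python3 -m crank '[[[0.7,0.66,0.4,0.05,0,0],[0.7,0.66,0.4,0,0,0],[0,0,0.6,0,0,0],[0,0,0.4,0,0,0],[0,0,0.2,0,0,0],[0,0,0,0,0,0],[0,0,0,0,0,0]]]';python3 -c "
from h import *
need([574.2,-293.5,80],-0.003)"
```

```text
clock: 51.0
eef_pos: [572.5, -284.9, 99.3]
tool_rot: [-3.14, -0.003, 1.57]
force: [-0.2, -0.7, 1.4]
width: 31.9
t 51.0 pos [ 572.5 -284.9   99.3] F [-0.2 -0.7  1.4] w 31.9 jaw -0.1 q7 0.79
  NEED [-0.29  0.06  0.64] turn [-0.01 -0.03  0.02]
```

```bash
python3 -m crank '[[[-0.29,0.06,0.2,0,-0.03,0],[0,0,0.3,0,0,0],[0,0,0.2,0,0,0],[0,0,0,0,0,0],[0,0,0,0,0,0]]]';python3 -c "
from h import *
need([574.2,-293.5,38],-0.003)"
```

```text
clock: 51.42
eef_pos: [573.6, -298.2, 78.7]
tool_rot: [3.141, 0.003, 1.565]
force: [1.0, -0.6, -0.4]
width: 32.0
t 51.4 pos [ 573.6 -298.2   78.7] F [ 1.  -0.6 -0.4] w 32.0 jaw -0.3 q7 0.81
  NEED [0.16 0.02 1.36] turn [ 0.01  0.03 -0.02]
```

```bash
python3 -m crank '[[[0.16,0.02,0.3,0,0.03,0],[0,0,0.4,0,0,0],[0,0,0.3,0,0,0],[0,0,0.2,0,0,0],[0,0,0.05,0,0,0],[0,0,0,0,0,0],[0,0,0,0,0,0]]]';python3 -c "
from h import *
need([479.5,-294,38],-0.003)"
```

```text
clock: 52.0
eef_pos: [573.7, -292.5, 36.2]
tool_rot: [-3.141, -0.001, 1.565]
force: [-0.0, 0.1, 0.6]
width: 32.0
t 52.0 pos [ 573.7 -292.5   36.2] F [-0.   0.1  0.6] w 32.0 jaw -0.3 q7 0.83
  NEED [-0.07 -3.14 -0.06] turn [-0.01 -0.01 -0.02]
```

```bash
python3 -m crank '[[[-0.05,-0.2,-0.04,0,0,0],[0,-0.3,0,0,0,0],[0,-0.3,0,0,0,0],[0,-0.3,0,0,0,0],[0,-0.3,0,0,0,0],[0,-0.3,0,0,0,0],[0,-0.3,0,0,0,0],[0,-0.3,0,0,0,0],[0,-0.2,0,0,0,0],[0,0,0,0,0,0]]]';python3 -c "
from h import *
need([479.4,-294,38],-0.003)"
```

```text
clock: 52.83
eef_pos: [490.3, -294.9, 40.7]
tool_rot: [3.138, 0.001, 1.563]
force: [0.9, 0.2, -1.3]
width: 32.0
t 52.8 pos [ 490.3 -294.9   40.7] F [ 0.9  0.2 -1.3] w 32.0 jaw -0.4 q7 0.93
  NEED [ 0.03 -0.36  0.09] turn [ 0.03  0.01 -0.05]
```

```bash
python3 -m crank '[[[0,-0.12,0.05,0,0,0],[0,-0.1,0,0,0,0],[0,-0.08,0,0,0,0],[0,-0.06,0,0,0,0],[0,0,0,0,0,0],[0,0,0,0,0,0]]]';python3 -c "
from h import *
need([479.4,-294,38],-0.003)"
```

```text
clock: 53.33
eef_pos: [480.4, -295.4, 40.2]
tool_rot: [3.134, 0.003, 1.564]
force: [0.2, 0.6, 1.5]
width: 32.1
t 53.3 pos [ 480.4 -295.4   40.2] F [0.2 0.6 1.5] w 32.1 jaw -0.4 q7 0.95
  NEED [ 0.05 -0.04  0.07] turn [ 0.07  0.03 -0.04]
```

Push 1 mm more to be safe, back off, rise, and check.

```bash
python3 -m crank '[[[0,-0.06,0,0,0,0],[0,0,0,0,0,0],[0,0,0,0,0,0]]]'; python3 -c "
from h import *
need([479.4,-294,38],-0.003)"; python3 -m crank '[[[0,0.25,0,0,0,0],[0,0,0,0,0,0],[0,0,-0.4,0,0,0],[0,0,-0.8,0,0,0],[0,0,-1,0,0,0],[-0.5,0,-1,0,0,0],[-0.7,0,-1,0,0,0],[-0.5,0.5,-1,0,0,0],[0,0.5,0,0,0,0],[0,0,0,0,0,0]]]';python3 - <<'E'
from h import *
p=shot('wrist','w11');W=cloud(p);z=W[...,2]
m=(z>50)&(z<70)&(abs(W[...,0]-530)<110)&(abs(W[...,1]+295)<60);P=W[m];print('fin',cv2.minAreaRect(P[:,:2].astype(np.float32)),len(P),P[:,2].max())
m=(z>20)&(z<40)&(abs(W[...,0]-533)<120)&(abs(W[...,1]+295)<110);P=W[m];print('tray',cv2.minAreaRect(P[:,:2].astype(np.float32)))
need([500,-294,250],0)
p=shot('top','top1');W=cloud(p)
for q in ['lid','sauce','bowl','bigjar','jar0_mid']:
    for r in ctrl.search_frame(q,p)[:3]:
        e=r['extent'];print(q,round(r['conf'],2),np.round(e))
a=cv2.imread('pics/top1.png')[60:400,60:500];b=cv2.imread('pics/w11.png')
a=cv2.resize(a,None,fx=1.1,fy=1.1,interpolation=cv2.INTER_CUBIC);b=b[:200,130:450]
o=np.zeros((374,484+320,3),np.uint8);o[:,:484]=a;o[:200,484:]=b
cv2.imwrite('pics/both.png',o[:,:800])
E
```

```text
clock: 53.58
eef_pos: [478.9, -295.3, 40.1]
tool_rot: [3.134, 0.003, 1.564]
force: [0.9, -0.1, 1.2]
width: 31.9
t 53.6 pos [ 478.9 -295.3   40.1] F [ 0.9 -0.1  1.2] w 31.9 jaw -0.4 q7 0.95
  NEED [0.04 0.02 0.07] turn [ 0.07  0.03 -0.03]
clock: 54.42
eef_pos: [512.7, -346.4, 206.9]
tool_rot: [-3.141, 0.0, 1.564]
force: [0.5, 0.9, 0.3]
width: 32.1
fin ((489.5621337890625, -294.8483581542969), (31.904491424560547, 12.064157485961914), 89.68033599853516) 621 66.20214381406845
tray ((531.740478515625, -295.339599609375), (162.89089965820312, 174.9476318359375), 89.7879867553711)
t 54.5 pos [ 511.3 -347.6  207.4] F [ 0.3 -0.2 -0. ] w 31.9 jaw -0.5 q7 0.85
  NEED [ 1.78 -0.39 -1.42] turn [-0.01  0.02 -0.08]
lid 0.69 [116. 328.  65. 106.]
lid 0.68 [303. 195.  20.  20.]
lid 0.63 [120. 203.  50. 100.]
sauce 0.73 [327. 124.  29.  40.]
bowl 0.3 [328. 125.  29.  39.]
bigjar 0.85 [249. 121.  27.  34.]
bigjar 0.33 [358. 187.  56.  31.]
```

View pics/both.png

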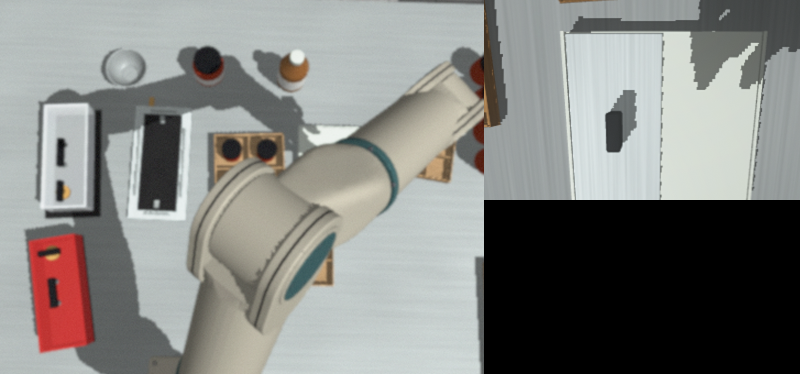

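The plate is back over the pockets (fin at -42.2 in tray x). The lid is on the mat and the bystanders haven't moved. One last look at the tag and carton from above the carton, plus the plate again.

```bash
python3 -m crank '[[[0.5,-0.2,-1,0,0,0],[0.9,-0.2,-0.5,0,0,0],[0.9,-0.2,0,0,0,0],[0.9,0,0,0,0,0],[0.9,0,0,0,0,0],[0.6,0,0,0,0,0],[0.3,0,0,0,0,0],[0,0,0,0,0,0],[0,0,0,0,0,0]]]' ;python3 - <<'E'
from h import *
p=shot('wrist','w12');W=cloud(p);z=W[...,2]
m=(z>50)&(z<70)&(abs(W[...,0]-530)<110)&(abs(W[...,1]+295)<60);P=W[m];print('fin in wrist pts',len(P))
for r in ctrl.search_frame('tag_mid',p)[:2]: print('tag',r['conf'],atz(p,*r['extent'][:2],22).round(1))
m=(z>59)&(z<65)&(abs(W[...,0]-516)<80)&(abs(W[...,1]+104)<80)
n,l,s,_=cv2.connectedComponentsWithStats(cv2.erode(m.astype(np.uint8),np.ones((3,3))))
for k in range(1,n):
    if s[k,4]>100: print('cap',W[l==k].mean(0).round(1))
s=shot('side','side1');W=cloud(s);z=W[...,2]
m=(z>48)&(z<70)&(abs(W[...,0]-530)<80)&(abs(W[...,1]+295)<50);P=W[m]
if len(P): print('side fin',P.mean(0).round(1))
st()
a=p['color'][...,::-1];b=cv2.resize(s['color'][90:330,160:440,::-1],None,fx=.99,fy=.99)
o=np.zeros((420,800,3),np.uint8);o[:, :520]=a[:,20:540];b2=s['color'][100:380,190:470,::-1];o[:280,520:800]=b2
cv2.imwrite('pics/final.png',o)
E
```

```text
clock: 55.52
eef_pos: [484.7, -188.2, 244.7]
tool_rot: [-3.12, -0.008, 1.559]
force: [0.4, -0.2, -0.8]
width: 32.0
fin in wrist pts 334
tag 0.62 [ 479.5 -146.3   22. ]
cap [553.1 -62.2  62. ]
cap [474.6 -65.6  62. ]
cap [ 555.4 -140.2   62. ]
side fin [ 487.1 -299.2   60.9]
55.6667 [ 484.8 -189.6  244.9] [-3.12  -0.007  1.556] [0.3 0.4 0.1] 32.1 [-0.03  0.48  0.51  1.85 -0.29  0.91  0.6 ]
```

View pics/final.png

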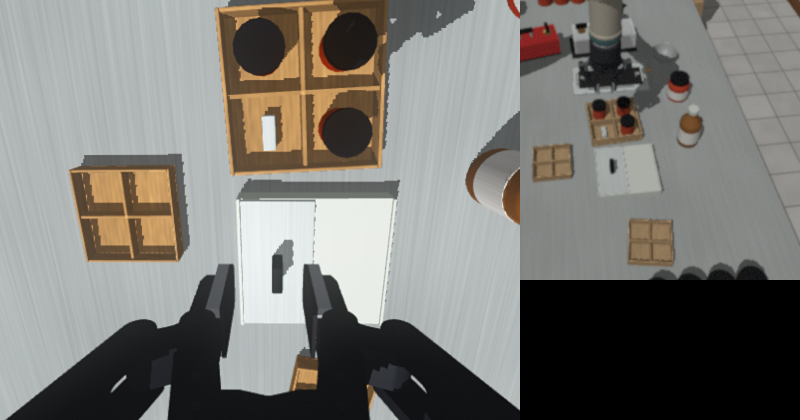

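All three jars are upright (cap tops at 62), the tag lies in its own cell, the plate covers the pockets, and nothing is touched by the robot. Handing in.

```bash
python3 -c "
from cell import ctrl
print(ctrl.finish_job())"
```

```text
the job is handed in; nothing more can be done
None
```

The job is done and handed in at about 56 s of the 200 s allowed; no verdict was reported.

I turned the vent tap to its open stop, then lifted the clear lid off and stood it on the mat. The three jars each went into a cell of their own. I pushed the cover plate aside by its fin without gripping it, put the lot tag in the fourth cell, and pushed the plate back.

**Last checks:**
- **Jars:** all three stand upright, with cap tops at z = 62 mm as expected and cap centres within about 2 mm of the cell centres.
- **Tag:** it lies in the free cell at about (479, -146).
- **Plate:** the fin sits at -42.2 mm in tray x, which is the covered position. The wrist view before closing showed the nut and plug still in their pockets. I saw no sign that the plate was knocked aside.
- **Lid:** after I released it, its handle top read 113 mm, so it is standing on the mat. I took its position on the mat from the arm's reading at release, within about 2 mm of centre, because a depth fit from the top camera was not usable.
- **Bystanders:** the bottle, bowl and big jar are where they started, by eye in the last top view. In that picture the network found the bottle and big jar at their starting places but not the bowl: its only "bowl" report, at low confidence, was on the bottle.
- **Side camera:** it read the fin 2 to 4 mm off the wrist reading. I took that as bias from seeing only some of the fin's faces, plus calibration error.

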